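# Load the pastry bench caddy: low tools, cover, then the long tools on end

### The job

Load the steel bench caddy for the morning shift. First set every stamp and the cutter upright on the floor of its rear compartment, then shut the clear cover to keep the flour out, and only then stand the long tools that lie to its right in the front row, one to a well, dropped in handle down all the way to the bottom (the tongs either end down). Not all of these tools are there every day; leave the jar, the wooden mould and the bowl where they are.

Things in the scene. Friction and masses are not known exactly. Their poses are not given: they have to be found in the camera images.
- caddy: stainless bench caddy, 125 mm deep (its x, +x to the rear) x 274 mm wide (its y) x 90 mm tall, fixed to the table; origin at the centre of its underside, x axis from its front (robot side) to its rear. Front part: a row of four narrow square wells, 33 mm (x) by 40 mm (y) inside and 86 mm deep, open on top at 90 mm. Rear part: one open compartment, 83 mm (x) by 268 mm (y) inside and 86 mm deep, with a clear hinged cover. Walls 3 mm.
- well_1 (a point): centre of the mouth of well 1 (well 1 is at the caddy's +y end), 90 mm above the caddy's underside; axes as the caddy; wells are 67 mm apart along y
- well_2 (a point): centre of the mouth of well 2 (well 1 is at the caddy's +y end), 90 mm above the caddy's underside; axes as the caddy; wells are 67 mm apart along y
- well_3 (a point): centre of the mouth of well 3 (well 1 is at the caddy's +y end), 90 mm above the caddy's underside; axes as the caddy; wells are 67 mm apart along y
- well_4 (a point): centre of the mouth of well 4 (well 1 is at the caddy's +y end), 90 mm above the caddy's underside; axes as the caddy; wells are 67 mm apart along y
- bay (a point): centre of the inner floor of the rear compartment, 4 mm above the caddy's underside; axes as the caddy
- cover (a joint): angle of the clear cover over the rear compartment, rad: 0 is shut (lying level on the compartment's rim), 1.57 upright, 1.9 fully open (leaning back). Its weight keeps it open beyond 1.6; once pulled forward past upright (below about 1.45) it sinks shut by itself on a soft damper in 1 to 3 s
- cover_hinge (a point): middle of the cover's hinge line, 91 mm above the caddy's underside, 65 mm behind the caddy's origin; the line runs along the caddy's y
- cover_edge (a point): middle of the cover's free edge, 90 mm from the hinge; the cover is a plate 270 mm wide and 4 mm thick, 0.14 kg; open, it stands up at the rear of the caddy and is moved by pushing its back face towards the robot
- stamp_pale_c (a point): wooden cake stamp, pale wood, standing on its square face: centre, 37 mm above its underside; z up; 74 mm tall; foot a 36 mm square block (sides along its x and y) up to 21 mm high, above it a round turned handle at most 24 mm thick, up to the top
- stamp_dark_c (a point): wooden cake stamp, darker wood, same shape and sizes as the pale one; centre, 37 mm above its underside; z up
- round_cutter_c (a point): round pastry cutter, a steel ring 64 mm across and 36 mm tall, thin wall, open above and below, 45 g: centre, 18 mm above the table; z up
- brush_a_c (a point): flat pastry brush lying flat, 187 mm long along its y, 0.07 kg: middle of its length, half-way up its 12 mm thickness (z, 7 mm above what it lies on). The handle (22 mm wide along x) runs from y = -95 mm (its end) to +10 mm; from +10 to +92 mm come the ferrule and bristles, 52 mm wide
- brush_a_foot (a point): end of that brush's handle, y = -95 mm from its middle point; axes as the brush (y points from the handle to the bristles)
- brush_b_c (a point): second pastry brush, the same as brush_a
- brush_b_foot (a point): end of the second brush's handle; axes as the brush
- spoon_c (a point): measuring spoon lying flat, 146 mm long along its y, 14 mm thick, 0.03 kg: middle of its length, 7 mm above what it lies on. The bowl, 45 mm wide, lies at y = -30 to -73 mm; the handle, 12 mm wide, runs from -30 to +70 mm
- spoon_foot (a point): end of the spoon's handle, y = +70 mm from its middle point; axes as the spoon (y points from the bowl to the handle's end)
- tongs_c (a point): pastry tongs, closed, lying flat, 193 mm long along y, 26 mm wide (x), 17 mm thick (z), 0.07 kg: middle of the length, 8.5 mm above what they lie on
- tongs_foot (a point): one end of the tongs, y = -96 mm from the middle; axes as the tongs. Either end may go down
- jar_tea: small glass jar, 59 mm across, 64 mm tall; bystander, leave it alone; origin at the centre of its underside
- wooden_mould: flat wooden cake mould with a handle, 72 x 195 x 30 mm; bystander, leave it alone; origin at the centre of its underside
- steel_bowl: small steel bowl, 130 mm across; bystander, leave it alone; origin at the centre of its underside
- tongs_end (a point): the other end of the tongs, y = +99 mm from the middle; axes as the tongs

How it is judged:
By the outcome, as a careful person would: the job done as asked, in the order asked, and still so for the second after the job is handed in, with the robot touching nothing.
Of stamp_pale, stamp_dark, round_cutter only 2 to 3 are there at a start; the rules pass over those that are not, and their reading is None.
Of brush_a, brush_b, spoon, tongs only 3 to 4 are there at a start; the rules pass over those that are not, and their reading is None.
At some moment in a run one of stamp_pale, stamp_dark, round_cutter, brush_a, brush_b, spoon, tongs may be knocked a few centimetres aside while the robot is not near it.
It also fails if it takes over 210 s, if anything falls off the work surface, if the arm or the gripper's body presses on something with over 40 N, if the wrist force passes 120 N, or if a joint passes its speed limit or range.

### The arm

A 7-joint arm with a two-finger parallel gripper is mounted at the origin on a cart in front of the work surface, level with it; the furniture and walls round the work are solid. World frame = base frame: x ahead of the robot, y to its left, z up, the work surface at z = 0. Lengths are in m, angles in rad, forces in N, time in s.
With the tool pointing down it reaches from about 0.425 to 0.925 m from the base axis. Payload 6.8 kg.
Tool frame: the origin (TCP) lies between the finger pads; the fingertips stand r.tcp_to_tips ahead of it and the grasp point (between the pads) lies 3 mm ahead of it (r.tcp_to_tips is the distance from the TCP to the fingertips, in m); z points along the fingers, y is the line along which they close (so a half turn about z gives the same grasp; the last joint's range is limited). The gripper opens to 85 mm and grips with 20 to 120 N. Pads are 22 mm wide; open, the fingers measure 114 mm over their backs; the gripper's body (76 mm by 85 mm) begins 54 mm behind the grasp point. The pads swing forward as they close: fully open they stand 13 mm farther back than shut.
Start: joints at [-1.348, 0.477, 0.022, 1.555, -0.011, 1.109, -0.083], TCP at [0.219, 0.638, 0.253] pointing down, gripper open.
Joint ranges: [-2.96, 2.96], [-0.34, 2.1], [-1.41, 1.46], [0.24, 2.44], [-1.37, 4.51], [0.17, 1.92], [-2.96, 2.96]. Speed limits (rad/s): [2.39, 2.39, 3.14, 3.14, 3.14, 3.14, 3.14].

### API

Orientations are given as a rotation vector (axis times angle).
In Python, from bench import r gives the robot as it stands. The module is installed in compiled form; this text tells all that it offers.
- The arm moves only by the tool step_arm, never from a script. Its argument "moves" is a list of rows, each an object of numbers: "rx", "ry", "rz": the turn, a rotation vector about the tool's x, y, z in degrees; "dx", "dy", "dz": the shift along the tool's x, y, z in mm; "gripper": the opening, from -1 (shut) to 1 (fully open). In form: [{"rx": .., "ry": .., "rz": .., "dx": .., "dy": .., "dz": .., "gripper": ..}, ...]. A call has 1 to 20 rows; each row shifts and turns the commanded pose from where the row before left it, along the tool's axes as they then stand; what a row does not reach is not made up. A row lasts 1/8 s, in which the tool goes at most 62.5 mm and 10.7 degrees, less where a joint would pass 70% of its speed; a pose out of reach is approached as far as the arm can. A call is refused whole if a number of a shift passes 62.5 or a number of a turn 10.7, either way. A call with a gripper value outside its range is refused whole. The fingers move at their own pace and stop on an object; "grip_force" is the grip in N (left out, the last holds). Time passes only in rows, so rows that do not move let the fingers close. It gives the time, the measured TCP pose, the force, the opening and the grip force at its end, in the units of the state.
- r.get_obs(): the state, without advancing time (a new reading comes with each control period).
- r.grab_frame(name): name is "side" or "top"; returns the picture (480x640x3 uint8, blue, green, red); there is no depth.
- r.camera_info(name): a dict with "mtx" (3x3 intrinsics, pixels), "D" ([k1, k2, p1, p2, k3] as OpenCV has them; the pictures are not rectified), "rvec" (rotation vector, rad) and "tvec" (3), from world to camera coordinates, as OpenCV has them. Camera axes: x right, y down, z forward; pixel columns grow to the right and rows downward; lengths in m; the calibration is good to about 2 mm. A picture is of the moment at which its call begins. camera_info takes no time and is no camera call.
- r.hand_in(): hands the job in; it is judged then, once.
The state is a dict: "clock": time; "joints": joint angles; "qvel": joint speeds; "tau": joint torques, N m; "tcp_pos": TCP position; "orientation": TCP orientation; "contact_force": force on the tool from outside, world axes, zero at the start; "moment": the same for the moment, N m; "grip_width": finger opening in m; "gripper_force": force on a finger pad.
Only numpy, scipy, OpenCV 4.12 (cv2) and the standard library are available. Lean on these libraries where they do the work, as an engineer would, in place of code of your own. Each camera call takes 0.05 s, during which the arm holds its last target. There are 200 camera calls.

## Working session

There is one attempt and no reset: what is moved stays moved. The work goes in short steps, Python scripts to look and compute and a tool call to move; the robot and the scene stay as the last step left them, time stands still between calls to the robot, and variables do not carry over. Pictures are saved under pics/ and viewed, at most 14 in all, crops included, and the job is handed in when it is done.

Besides the shell and the picture viewer there is one more tool, called after "Request:" in YAML: its name, and indented under it one key for each argument. step_arm: Moves the arm, as the interface text tells. Its arguments: {"type":"object","properties":{"moves":{"type":"array","items":{"type":"object","properties":{"rx":{"type":"number"},"ry":{"type":"number"},"rz":{"type":"number"},"dx":{"type":"number"},"dy":{"type":"number"},"dz":{"type":"number"},"gripper":{"type":"number"}}}},"grip_force":{"type":"number"}},"required":["moves"]}

```bash
mkdir -p pics; ls; python3 - <<'E'
from bench import r
import cv2,numpy as np
for n in("side","top"):
    cv2.imwrite(f"pics/{n}0.png",r.grab_frame(n))
    c=r.camera_info(n);R=cv2.Rodrigues(np.array(c["rvec"]))[0];print(n,np.round(c["mtx"],1).tolist(),np.round(c["D"],3),"cam",np.round(-R.T@np.array(c["tvec"]).ravel(),3), R.round(2).tolist())
o=r.get_obs();print({k:np.round(v,3) for k,v in o.items()},r.tcp_to_tips)
E
```

```text
pics
side [[492.4, 0.0, 315.6], [0.0, 492.4, 248.5], [0.0, 0.0, 1.0]] [-0.093  0.     0.     0.     0.   ] cam [0.124 1.125 0.655] [[-0.93, -0.38, 0.02], [-0.19, 0.4, -0.9], [0.33, -0.83, -0.44]]
top [[487.3, 0.0, 313.2], [0.0, 487.3, 236.9], [0.0, 0.0, 1.0]] [-0.129  0.     0.     0.     0.   ] cam [0.27  0.048 1.385] [[-0.06, -1.0, 0.0], [-0.97, 0.06, -0.22], [0.22, -0.02, -0.98]]
{'clock': np.float64(0.1), 'joints': array([-1.348,  0.478,  0.022,  1.556, -0.011,  1.109, -0.083]), 'qvel': array([-0.   , -0.002, -0.   , -0.002, -0.   ,  0.001,  0.   ]), 'tau': array([ 4.0000e-03, -5.9776e+01,  1.6130e+00, -2.8195e+01,  1.3000e-02,
        5.0000e-03,  0.0000e+00]), 'tcp_pos': array([0.219, 0.638, 0.252]), 'orientation': array([-5.170e-01, -3.099e+00,  3.000e-03]), 'contact_force': array([ 0.117, -0.224,  0.288]), 'moment': array([-0.013,  0.011, -0.047]), 'gripper_force': np.float64(0.0), 'grip_width': np.float64(0.085)} 0.022
```

View pics/top0.png

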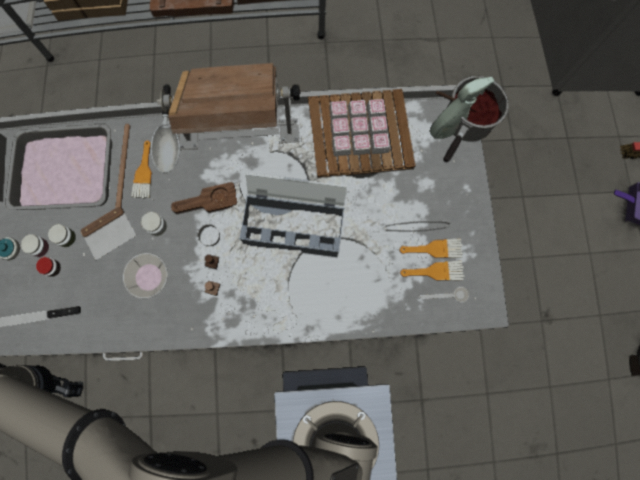

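View pics/side0.png

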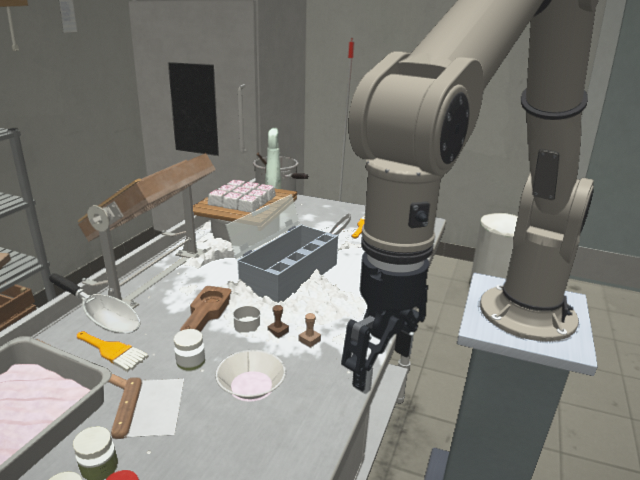

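```bash
cat > h.py <<'E'
from bench import r
import cv2,numpy as np
from scipy.spatial.transform import Rotation as Rn
def cam(n):
    c=r.camera_info(n);return [np.array(c[k],float) for k in("mtx","D","rvec","tvec")]
def p2w(n,uv,z):
    K,D,rv,t=cam(n);R=cv2.Rodrigues(rv)[0]
    u=cv2.undistortPoints(np.array(uv,float).reshape(-1,1,2),K,D).reshape(-1,2)
    d=np.c_[u,np.ones(len(u))]@R;c=-R.T@t.ravel()
    s=(np.broadcast_to(z,len(u))-c[2])/d[:,2];return c+d*s[:,None]
def w2p(n,P):
    K,D,rv,t=cam(n);return cv2.projectPoints(np.array(P,float).reshape(-1,1,3),rv,t,K,D)[0].reshape(-1,2)
def crop(n,x0,y0,x1,y1,s,f,img=None):
    im=r.grab_frame(n) if img is None else img
    im=cv2.resize(im[y0:y1,x0:x1],None,fx=s,fy=s,interpolation=cv2.INTER_CUBIC)
    for x in range((x0+9)//10*10,x1,10):
        cv2.line(im,((x-x0)*s,0),((x-x0)*s,5 if x%50 else 14),(0,0,255),1)
    for y in range((y0+9)//10*10,y1,10):
        cv2.line(im,(0,(y-y0)*s),(5 if y%50 else 14,(y-y0)*s),(0,0,255),1)
    cv2.imwrite("pics/"+f,im)
E
python3 - <<'E'
from h import *
im=cv2.imread("pics/top0.png")
crop("top",190,165,360,305,4,"c1.png",im)
crop("top",380,210,480,310,6,"c2.png",im)
E
```

```text
(no output)
```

View pics/c1.png

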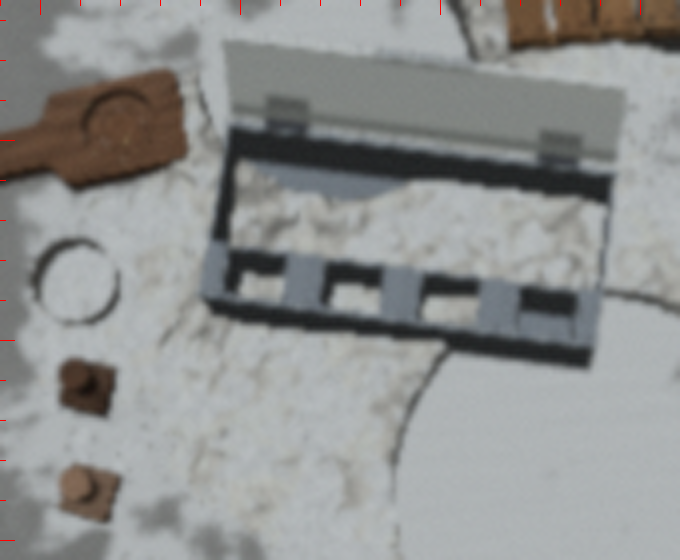

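View pics/c2.png

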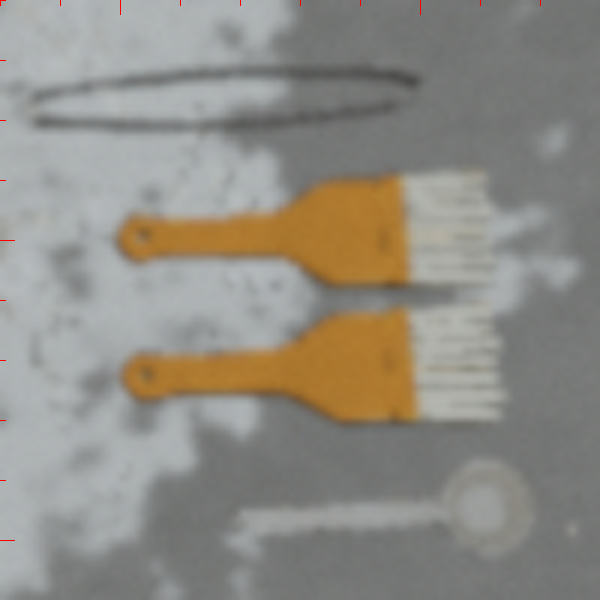

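```bash
cat > fit.py <<'E'
from h import *
from scipy.optimize import least_squares
def f1(c):return (np.array(c)+.5)/4-.5+[190,165]
def f2(c):return (np.array(c)+.5)/6-.5+[380,210]
def fit(P,uv,x0,n="top"):
    P=np.array(P,float)/1000
    def W(q):
        c,s=np.cos(q[2]),np.sin(q[2]);return np.c_[q[0]+c*P[:,0]-s*P[:,1],q[1]+s*P[:,0]+c*P[:,1],P[:,2]]
    g=least_squares(lambda q:(w2p(n,W(q))-uv).ravel(),x0)
    return g.x,(w2p(n,W(g.x))-uv).round(1).tolist()
E
python3 - <<'E'
from fit import *
np.set_printoptions(suppress=True,precision=4)
im=cv2.imread("pics/top0.png")
P=[[-62.5,137,90],[-62.5,-137,90],[-62.5,-137,0],[-62.5,137,0],[59.5,134,90],[59.5,-134,90]]
q,e=fit(P,f1([(203,298),(592,348),(588,367),(213,314),(230,128),(612,178)]),[.6,0,0]);print("caddy",q,e)
P=[[18,18,21],[18,-18,21],[-18,-18,21],[0,0,74]]
print("dark",fit(P,f1([(62,362),(115,368),(106,400),(82,377)]),[.5,.3,0]))
print("cutter",p2w("top",f1([(77,281)]),.018), p2w("top",f1([(34,281),(120,281)]),.03))
print("handle tops",p2w("top",f1([(83,376),(77,483)]),.074))
print("brush upper foot,tip, centres",p2w("top",f2([(119,237),(490,228),(405,175),(405,283)]),.007))
print("brush lower",p2w("top",f2([(123,375),(502,363),(412,309),(412,421)]),.007))
print("spoon",p2w("top",f2([(240,517),(533,507)]),.007))
print("tongs",p2w("top",f2([(28,112),(420,82),(400,106),(230,70),(200,128)]),.0085))
E
```

```text
caddy [ 0.6047  0.08   -0.1985] [[-1.6, -1.0], [0.8, -0.2], [0.1, 1.0], [0.4, 1.7], [0.1, -0.7], [0.2, -0.7]]
dark (array([ 0.5238,  0.3156, -0.0545]), [[0.7, -0.1], [-0.1, -1.7], [1.7, 2.8], [-2.2, -1.0]])
cutter [[0.6022 0.3233 0.018 ]] [[0.6012 0.352  0.03  ]
 [0.5973 0.2898 0.03  ]]
handle tops [[0.5213 0.309  0.074 ]
 [0.4478 0.3147 0.074 ]]
brush upper foot,tip, centres [[ 0.528  -0.2249  0.007 ]
 [ 0.5207 -0.408   0.007 ]
 [ 0.5497 -0.369   0.007 ]
 [ 0.4964 -0.3624  0.007 ]]
brush lower [[ 0.4609 -0.2201  0.007 ]
 [ 0.4542 -0.4055  0.007 ]
 [ 0.4835 -0.3643  0.007 ]
 [ 0.4293 -0.3577  0.007 ]]
spoon [[ 0.3893 -0.2693  0.007 ]
 [ 0.3839 -0.412   0.007 ]]
tongs [[ 0.5923 -0.1864  0.0085]
 [ 0.5954 -0.3819  0.0085]
 [ 0.584  -0.3704  0.0085]
 [ 0.6072 -0.288   0.0085]
 [ 0.5791 -0.2699  0.0085]]
```

```bash
python3 - <<'E'
from fit import *
q=[ 0.6047,0.08,-0.1985]
def W(P,q=q):
    P=np.array(P,float)/1000;c,s=np.cos(q[2]),np.sin(q[2]);return np.c_[q[0]+c*P[:,0]-s*P[:,1],q[1]+s*P[:,0]+c*P[:,1],P[:,2]]
out=[]
for n,(x0,y0,x1,y1),s in(("top",(190,165,360,305),4),("side",(220,210,360,350),4)):
    im=cv2.imread(f"pics/{n}0.png")[y0:y1,x0:x1];im=cv2.resize(im,None,fx=s,fy=s,interpolation=cv2.INTER_CUBIC)
    def L(P,col,qq=q,close=True):
        p=((w2p(n,W(P,qq))-[x0,y0]+.5)*s-.5).round().astype(int);cv2.polylines(im,[p.reshape(-1,1,2)],close,col,1)
    for z in(0,90):L([[-62.5,137,z],[-62.5,-137,z],[62.5,-137,z],[62.5,137,z]],(0,0,255))
    L([[59.5,134,90],[59.5,-134,90],[-23.5,-134,90],[-23.5,134,90]],(0,255,0))
    for k in range(4):
        y=100.5-67*k;L([[-43-16.5,y-20,90],[-43-16.5,y+20,90],[-43+16.5,y+20,90],[-43+16.5,y-20,90]],(255,255,0))
    a=1.9;L([[65,135,91],[65,-135,91],[65-90*np.cos(a),-135,91+90*np.sin(a)],[65-90*np.cos(a),135,91+90*np.sin(a)]],(255,0,255))
    t=np.linspace(0,6.28,40);
    for z in(0,36):L(np.c_[32*np.cos(t),32*np.sin(t),0*t+z],(0,0,255),[.602,.323,0])
    for c in([.5215,.310,0],[.448,.3155,0]):
        for z,R in((74,12),(21,12)):L(np.c_[R*np.cos(t),R*np.sin(t),0*t+z],(0,255,255),c)
    out.append(im[:560,:680] if n=="top" else im)
cv2.imwrite("pics/ov_top.png",out[0]);cv2.imwrite("pics/ov_side.png",out[1])
h=max(o.shape[0] for o in out);o=np.zeros((h,sum(o.shape[1] for o in out),3),np.uint8);x=0
for i in out:o[:i.shape[0],x:x+i.shape[1]]=i;x+=i.shape[1]
cv2.imwrite("pics/ov.png",cv2.resize(o,None,fx=.64,fy=.64,interpolation=cv2.INTER_AREA))
E
```

```text
(no output)
```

View pics/ov.png

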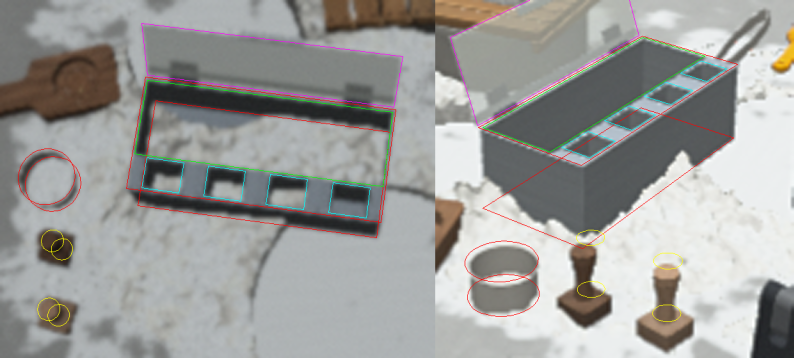

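```bash
python3 - <<'E'
from fit import *
def tri(a,b):
    o=[];
    for n,uv in(("top",a),("side",b)):
        p=p2w(n,[uv],0.)[0];q=p2w(n,[uv],.2)[0];o.append((p,(q-p)/np.linalg.norm(q-p)))
    (p,d),(q,e)=o;s=np.linalg.lstsq(np.c_[d,-e],q-p,rcond=None)[0];return (p+s[0]*d).round(4),(q+s[1]*e).round(4)
print(tri(f1((82,377)),(278,307.5)),tri(f1((77,483)),(310,314.7)))
# base foot corners in side overlay: dark lowest corner (587,327), pale (667,350)
for c in((587,327),(667,350)): print(p2w("side",[((c[0]-435)/2.56+220,c[1]/2.56+210)],0.))
print("top lower corners",p2w("top",f1([(106,416),(112,521)]),0.))
E
```

```text
(array([0.5232, 0.3123, 0.0609]), array([0.5255, 0.313 , 0.0614])) (array([0.4489, 0.3163, 0.0659]), array([0.4486, 0.3162, 0.0659]))
[[0.51171987 0.33620178 0.        ]]
[[0.43686524 0.33767894 0.        ]]
top lower corners [[0.50520437 0.3075713  0.        ]
 [0.42909015 0.30510573 0.        ]]
```

```bash
cat >> h.py <<'E'
CY=[0.6047,0.08,-0.1985]
def C(x,y,z):
    c,s=np.cos(CY[2]),np.sin(CY[2]);x,y,z=np.array([x,y,z])/1000;return np.array([CY[0]+c*x-s*y,CY[1]+s*x+c*y,z])
def go(p,R=None,n=1):
    """tool-frame turn (deg) to Rotation R, then shift (mm) to world p in the new frame; per row over n rows for straight shift"""
    o=r.get_obs();R0=Rn.from_rotvec(o["orientation"]);R=R or R0
    print("t",round(o["clock"],2),"tcp",np.round(o["tcp_pos"],4),"turn",(R0.inv()*R).as_rotvec(degrees=True).round(2),"shift/%d"%n,(R.inv().apply(np.array(p)-o["tcp_pos"])*1000/n).round(1),"J",np.round(o["joints"],2))
def RD(x,z):  # rotation from tool x and z axis
    z=np.array(z,float);z/=np.linalg.norm(z);x=np.array(x,float);x-=z*(x@z);x/=np.linalg.norm(x);return Rn.from_matrix(np.c_[x,np.cross(z,x),z])
cx=np.array([np.cos(CY[2]),np.sin(CY[2]),0]);cy=np.array([-np.sin(CY[2]),np.cos(CY[2]),0]);cz=np.array([0,0,1.])
DOWN=RD(-cx,-cz)
E
python3 - <<'E'
from h import *
go([.525,.316,.252],DOWN,9)
print(C(12,85,0),C(12,15,0),C(18,-75,0))
E
```

```text
t 0.1 tcp [0.2191 0.6379 0.2524] turn [-0.09  0.   -7.58] shift/9 [-40.4 -28.4   0. ] J [-1.35  0.48  0.02  1.56 -0.01  1.11 -0.08]
[0.63322628 0.16096451 0.        ] [0.61942235 0.09233906 0.        ] [0.60755662 0.00292316 0.        ]
```

Request:
step_arm:
  moves:
    - {"rz": -7.6}
    - {"dx": -40, "dy": -28}
    - {"dx": -40, "dy": -28}
    - {"dx": -40, "dy": -28}
    - {"dx": -40, "dy": -28}
    - {"dx": -40, "dy": -28}
    - {"dx": -40, "dy": -28}
    - {"dx": -40, "dy": -28}
    - {"dx": -40, "dy": -28}
    - {"dx": -40, "dy": -28}
    - {}
  grip_force: 30

```text
invalid input at $.moves[0]: expected keys rx, ry, rz, dx, dy, dz, gripper
```

```bash
python3 - <<'E'
from h import *
go([.525,.316,.048],DOWN,1)
im=r.grab_frame("side");crop("side",220,150,420,400,3,"s1.png",im)
E
```

```text
t 0.1 tcp [0.2191 0.6379 0.2524] turn [-0.09  0.   -7.58] shift/1 [-363.4 -255.3  204.4] J [-1.35  0.48  0.02  1.56 -0.01  1.11 -0.08]
```

View pics/s1.png

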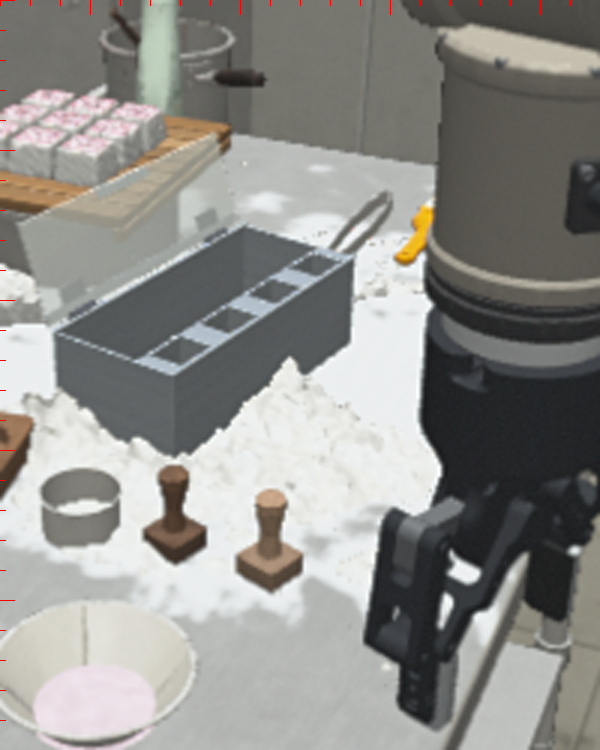

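Request:
step_arm:
  moves:
    - {"rx": 0, "ry": 0, "rz": -7.6, "dx": 0, "dy": 0, "dz": 0, "gripper": 1}
    - {"rx": 0, "ry": 0, "rz": 0, "dx": -40, "dy": -28, "dz": 0, "gripper": 1}
    - {"rx": 0, "ry": 0, "rz": 0, "dx": -40, "dy": -28, "dz": 0, "gripper": 1}
    - {"rx": 0, "ry": 0, "rz": 0, "dx": -40, "dy": -28, "dz": 0, "gripper": 1}
    - {"rx": 0, "ry": 0, "rz": 0, "dx": -40, "dy": -28, "dz": 0, "gripper": 1}
    - {"rx": 0, "ry": 0, "rz": 0, "dx": -40, "dy": -28, "dz": 0, "gripper": 1}
    - {"rx": 0, "ry": 0, "rz": 0, "dx": -40, "dy": -28, "dz": 0, "gripper": 1}
    - {"rx": 0, "ry": 0, "rz": 0, "dx": -40, "dy": -28, "dz": 0, "gripper": 1}
    - {"rx": 0, "ry": 0, "rz": 0, "dx": -40, "dy": -28, "dz": 0, "gripper": 1}
    - {"rx": 0, "ry": 0, "rz": 0, "dx": -43, "dy": -31, "dz": 0, "gripper": 1}
    - {"rx": 0, "ry": 0, "rz": 0, "dx": 0, "dy": 0, "dz": 40, "gripper": 1}
    - {"rx": 0, "ry": 0, "rz": 0, "dx": 0, "dy": 0, "dz": 40, "gripper": 1}
    - {"rx": 0, "ry": 0, "rz": 0, "dx": 0, "dy": 0, "dz": 0, "gripper": 1}
  grip_force: 30

```text
clock: 1.78
tcp_pos: [0.5229, 0.3156, 0.1703]
orientation: [-0.31, -3.121, 0.007]
contact_force: [-0.1, -0.3, -1.0]
grip_width: 0.0855
gripper_force: 0.0
```

```bash
python3 - <<'E'
from h import *
go([.525,.316,.048],DOWN,1)
im=r.grab_frame("side");crop("side",200,150,400,370,3,"s2.png",im[:370])
cv2.imwrite("pics/s2.png",cv2.resize(cv2.imread("pics/s2.png"),None,fx=.9,fy=.9))
E
```

```text
t 1.77 tcp [0.5229 0.3156 0.1703] turn [-0.3  -0.27  0.02] shift/1 [ -2.    0.8 122.3] J [-0.73  0.46  0.11  1.79 -0.06  0.9   0.78]
```

View pics/s2.png

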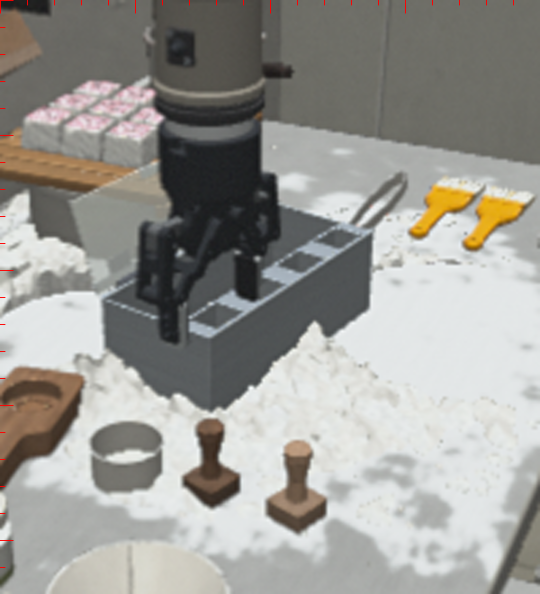

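Request:
step_arm:
  moves:
    - {"rx": 0, "ry": 0, "rz": 0, "dx": -2, "dy": 1, "dz": 42, "gripper": 1}
    - {"rx": 0, "ry": 0, "rz": 0, "dx": 0, "dy": 0, "dz": 40, "gripper": 1}
    - {"rx": 0, "ry": 0, "rz": 0, "dx": 0, "dy": 0, "dz": 40, "gripper": 1}
    - {"rx": 0, "ry": 0, "rz": 0, "dx": 0, "dy": 0, "dz": 0, "gripper": -1}
    - {"rx": 0, "ry": 0, "rz": 0, "dx": 0, "dy": 0, "dz": 0, "gripper": -1}
    - {"rx": 0, "ry": 0, "rz": 0, "dx": 0, "dy": 0, "dz": 0, "gripper": -1}
    - {"rx": 0, "ry": 0, "rz": 0, "dx": 0, "dy": 0, "dz": 0, "gripper": -1}
    - {"rx": 0, "ry": 0, "rz": 0, "dx": 0, "dy": 0, "dz": 0, "gripper": -1}
    - {"rx": 0, "ry": 0, "rz": 0, "dx": 0, "dy": 0, "dz": -40, "gripper": -1}
    - {"rx": 0, "ry": 0, "rz": 0, "dx": 0, "dy": 0, "dz": -40, "gripper": -1}
    - {"rx": 0, "ry": 0, "rz": 0, "dx": 0, "dy": 0, "dz": -40, "gripper": -1}
    - {"rx": 0, "ry": 0, "rz": 0, "dx": 0, "dy": 0, "dz": 0, "gripper": -1}
  grip_force: 30

```text
clock: 3.32
tcp_pos: [0.5292, 0.3188, 0.1757]
orientation: [0.311, 3.12, 0.008]
contact_force: [-0.2, -0.2, -1.4]
grip_width: 0.0225
gripper_force: 29.5
```

```bash
python3 - <<'E'
from h import *
cv2.imwrite("pics/x1.png",r.grab_frame("side"))
p=C(12,85,170);go(p,DOWN,4)
E
```

```text
t 3.38 tcp [0.528  0.3181 0.1735] turn [0.18 0.15 0.01] shift/4 [-33.5 -33.3   0.9] J [-0.73  0.46  0.12  1.78 -0.07  0.89  0.79]
```

Request:
step_arm:
  moves:
    - {"rx": 0, "ry": 0, "rz": 0, "dx": -34, "dy": -33, "dz": 0, "gripper": -1}
    - {"rx": 0, "ry": 0, "rz": 0, "dx": -34, "dy": -33, "dz": 0, "gripper": -1}
    - {"rx": 0, "ry": 0, "rz": 0, "dx": -34, "dy": -33, "dz": 0, "gripper": -1}
    - {"rx": 0, "ry": 0, "rz": 0, "dx": -34, "dy": -33, "dz": 0, "gripper": -1}
    - {"rx": 0, "ry": 0, "rz": 0, "dx": 0, "dy": 0, "dz": 0, "gripper": -1}
    - {"rx": 0, "ry": 0, "rz": 0, "dx": 0, "dy": 0, "dz": 40, "gripper": -1}
    - {"rx": 0, "ry": 0, "rz": 0, "dx": 0, "dy": 0, "dz": 40, "gripper": -1}
    - {"rx": 0, "ry": 0, "rz": 0, "dx": 0, "dy": 0, "dz": 27, "gripper": -1}
    - {"rx": 0, "ry": 0, "rz": 0, "dx": 0, "dy": 0, "dz": 10, "gripper": -1}
    - {"rx": 0, "ry": 0, "rz": 0, "dx": 0, "dy": 0, "dz": 0, "gripper": -1}

```text
clock: 4.62
tcp_pos: [0.6345, 0.1619, 0.0559]
orientation: [0.31, 3.126, 0.001]
contact_force: [-4.1, -1.7, 14.1]
grip_width: 0.0223
gripper_force: 31.2
```

```bash
python3 - <<'E'
from h import *
cv2.imwrite("pics/x2.png",r.grab_frame("side"))
p=C(12,85,53);go(p,DOWN,1)
E
```

```text
t 4.67 tcp [0.6344 0.1619 0.0559] turn [0.03 0.   0.04] shift/1 [ 0.9 -1.2  2.9] J [-0.43  0.67  0.12  1.75 -0.11  0.73  1.12]
```

Request:
step_arm:
  moves:
    - {"rx": 0, "ry": 0, "rz": 0, "dx": 0, "dy": 0, "dz": 0, "gripper": 0.1}
    - {"rx": 0, "ry": 0, "rz": 0, "dx": 0, "dy": 0, "dz": 0, "gripper": 0.1}
    - {"rx": 0, "ry": 0, "rz": 0, "dx": 0, "dy": 0, "dz": -20, "gripper": 0.1}
    - {"rx": 0, "ry": 0, "rz": 0, "dx": 0, "dy": 0, "dz": -40, "gripper": 0.1}
    - {"rx": 0, "ry": 0, "rz": 0, "dx": 0, "dy": 0, "dz": -40, "gripper": 0.1}
    - {"rx": 0, "ry": 0, "rz": 0, "dx": 0, "dy": 0, "dz": -20, "gripper": 0.1}
    - {"rx": 0, "ry": 0, "rz": 0, "dx": 35, "dy": 19, "dz": 0, "gripper": 1}
    - {"rx": 0, "ry": 0, "rz": 0, "dx": 35, "dy": 19, "dz": 0, "gripper": 1}
    - {"rx": 0, "ry": 0, "rz": 0, "dx": 35, "dy": 19, "dz": 0, "gripper": 1}
    - {"rx": 0, "ry": 0, "rz": 0, "dx": 35, "dy": 19, "dz": 0, "gripper": 1}
    - {"rx": 0, "ry": 0, "rz": 0, "dx": 35, "dy": 19, "dz": 0, "gripper": 1}
    - {"rx": 0, "ry": 0, "rz": 0, "dx": 37, "dy": 21, "dz": 0, "gripper": 1}
    - {"rx": 0, "ry": 0, "rz": 0, "dx": 0, "dy": 0, "dz": 0, "gripper": 1}

```text
clock: 6.3
tcp_pos: [0.4456, 0.3201, 0.1736]
orientation: [-0.299, -3.125, -0.0]
contact_force: [0.1, -0.4, -0.4]
grip_width: 0.0855
gripper_force: 0.0
```

```bash
python3 - <<'E'
from h import *
im=r.grab_frame("side");a=im[210:360,200:380];im2=r.grab_frame("top");b=im2[165:305,190:360]
a=cv2.resize(a,None,fx=2.2,fy=2.2,interpolation=cv2.INTER_CUBIC);b=cv2.resize(b,None,fx=2.2,fy=2.2,interpolation=cv2.INTER_CUBIC)
o=np.zeros((330,790,3),np.uint8);o[:a.shape[0],:a.shape[1]]=a;o[:b.shape[0],400:400+b.shape[1]]=b;cv2.imwrite("pics/v3.png",o)
go([.450,.318,.048],DOWN,1)
E
```

```text
t 6.4 tcp [0.4488 0.3171 0.1739] turn [-0.04 -0.03  0.11] shift/1 [ -1.    1.2 125.9] J [-0.81  0.36  0.1   1.94 -0.05  0.84  0.69]
```

View pics/v3.png

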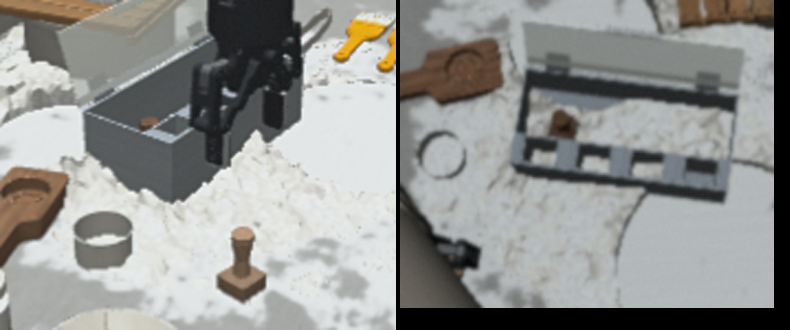

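Request:
step_arm:
  moves:
    - {"rx": 0, "ry": 0, "rz": 0, "dx": -1, "dy": 1, "dz": 42, "gripper": 1}
    - {"rx": 0, "ry": 0, "rz": 0, "dx": 0, "dy": 0, "dz": 42, "gripper": 1}
    - {"rx": 0, "ry": 0, "rz": 0, "dx": 0, "dy": 0, "dz": 42, "gripper": 1}
    - {"rx": 0, "ry": 0, "rz": 0, "dx": 0, "dy": 0, "dz": 0, "gripper": -1}
    - {"rx": 0, "ry": 0, "rz": 0, "dx": 0, "dy": 0, "dz": 0, "gripper": -1}
    - {"rx": 0, "ry": 0, "rz": 0, "dx": 0, "dy": 0, "dz": 0, "gripper": -1}
    - {"rx": 0, "ry": 0, "rz": 0, "dx": 0, "dy": 0, "dz": 0, "gripper": -1}
    - {"rx": 0, "ry": 0, "rz": 0, "dx": 0, "dy": 0, "dz": 0, "gripper": -1}
    - {"rx": 0, "ry": 0, "rz": 0, "dx": 0, "dy": 0, "dz": -42, "gripper": -1}
    - {"rx": 0, "ry": 0, "rz": 0, "dx": 0, "dy": 0, "dz": -42, "gripper": -1}
    - {"rx": 0, "ry": 0, "rz": 0, "dx": 0, "dy": 0, "dz": -42, "gripper": -1}
    - {"rx": 0, "ry": 0, "rz": 0, "dx": -35, "dy": -31, "dz": 0, "gripper": -1}
    - {"rx": 0, "ry": 0, "rz": 0, "dx": -35, "dy": -31, "dz": 0, "gripper": -1}
    - {"rx": 0, "ry": 0, "rz": 0, "dx": -35, "dy": -31, "dz": 0, "gripper": -1}
    - {"rx": 0, "ry": 0, "rz": 0, "dx": -35, "dy": -31, "dz": 0, "gripper": -1}
    - {"rx": 0, "ry": 0, "rz": 0, "dx": -35, "dy": -31, "dz": 0, "gripper": -1}
    - {"rx": 0, "ry": 0, "rz": 0, "dx": -35, "dy": -33, "dz": 0, "gripper": -1}
    - {"rx": 0, "ry": 0, "rz": 0, "dx": 0, "dy": 0, "dz": 0, "gripper": -1}

```text
clock: 8.65
tcp_pos: [0.6213, 0.0865, 0.1748]
orientation: [0.322, 3.123, -0.004]
contact_force: [-0.8, -0.3, 0.1]
grip_width: 0.0221
gripper_force: 29.6
```

```bash
python3 - <<'E'
from h import *
cv2.imwrite("pics/x3.png",r.grab_frame("side"))
p=C(12,15,55);go(p,DOWN,1)
E
```

```text
t 8.7 tcp [0.62   0.0895 0.1745] turn [-0.04  0.03 -0.21] shift/1 [  1.1   2.7 119.5] J [-0.37  0.48  0.18  1.76 -0.1   0.91  1.21]
```

Request:
step_arm:
  moves:
    - {"rx": 0, "ry": 0, "rz": 0, "dx": 1, "dy": 3, "dz": 40, "gripper": -1}
    - {"rx": 0, "ry": 0, "rz": 0, "dx": 0, "dy": 0, "dz": 40, "gripper": -1}
    - {"rx": 0, "ry": 0, "rz": 0, "dx": 0, "dy": 0, "dz": 28, "gripper": -1}
    - {"rx": 0, "ry": 0, "rz": 0, "dx": 0, "dy": 0, "dz": 9, "gripper": -1}
    - {"rx": 0, "ry": 0, "rz": 0, "dx": 0, "dy": 0, "dz": 0, "gripper": -1}
    - {"rx": 0, "ry": 0, "rz": 0, "dx": 0, "dy": 0, "dz": 0, "gripper": 0.1}
    - {"rx": 0, "ry": 0, "rz": 0, "dx": 0, "dy": 0, "dz": 0, "gripper": 0.1}
    - {"rx": 0, "ry": 0, "rz": 0, "dx": 0, "dy": 0, "dz": -20, "gripper": 0.1}
    - {"rx": 0, "ry": 0, "rz": 0, "dx": 0, "dy": 0, "dz": -40, "gripper": 0.1}
    - {"rx": 0, "ry": 0, "rz": 0, "dx": 0, "dy": 0, "dz": -40, "gripper": 0.1}
    - {"rx": 0, "ry": 0, "rz": 0, "dx": 0, "dy": 0, "dz": -20, "gripper": 0.1}
    - {"rx": 0, "ry": 0, "rz": 0, "dx": 10, "dy": 37, "dz": 0, "gripper": 1}
    - {"rx": 0, "ry": 0, "rz": 0, "dx": 10, "dy": 37, "dz": 0, "gripper": 1}
    - {"rx": 0, "ry": 0, "rz": 0, "dx": 10, "dy": 37, "dz": 0, "gripper": 1}
    - {"rx": 0, "ry": 0, "rz": 0, "dx": 10, "dy": 37, "dz": 0, "gripper": 1}
    - {"rx": 0, "ry": 0, "rz": 0, "dx": 10, "dy": 37, "dz": 0, "gripper": 1}
    - {"rx": 0, "ry": 0, "rz": 0, "dx": 12, "dy": 38, "dz": 0, "gripper": 1}
    - {"rx": 0, "ry": 0, "rz": 0, "dx": 0, "dy": 0, "dz": 0, "gripper": 1}

```text
clock: 10.95
tcp_pos: [0.6007, 0.3312, 0.1789]
orientation: [0.301, 3.127, 0.006]
contact_force: [-0.7, 0.3, 0.4]
grip_width: 0.0855
gripper_force: 0.0
```

```bash
python3 - <<'E'
from h import *
im=r.grab_frame("side");a=im[210:360,200:380];im2=r.grab_frame("top");b=im2[165:305,190:360]
cv2.imwrite("pics/x4s.png",im);cv2.imwrite("pics/x4t.png",im2)
a=cv2.resize(a,None,fx=2.2,fy=2.2,interpolation=cv2.INTER_CUBIC);b=cv2.resize(b,None,fx=2.2,fy=2.2,interpolation=cv2.INTER_CUBIC)
t=np.linspace(0,6.28,40)
for z in(0,.036):
    p=((w2p("side",np.c_[.602+.032*np.cos(t),.323+.032*np.sin(t),0*t+z])-[200,210])*2.2).astype(int);cv2.polylines(a,[p.reshape(-1,1,2)],True,(0,0,255),1)
o=np.zeros((330,790,3),np.uint8);o[:a.shape[0],:a.shape[1]]=a;o[:b.shape[0],400:400+b.shape[1]]=b;cv2.imwrite("pics/v4.png",o)
go([.602,.323,.045],DOWN,1)
E
```

```text
t 11.05 tcp [0.6024 0.3259 0.1786] turn [0.03 0.07 0.05] shift/1 [ -0.2  -3.  133.6] J [-0.69  0.56  0.15  1.61 -0.09  0.98  0.86]
```

View pics/v4.png

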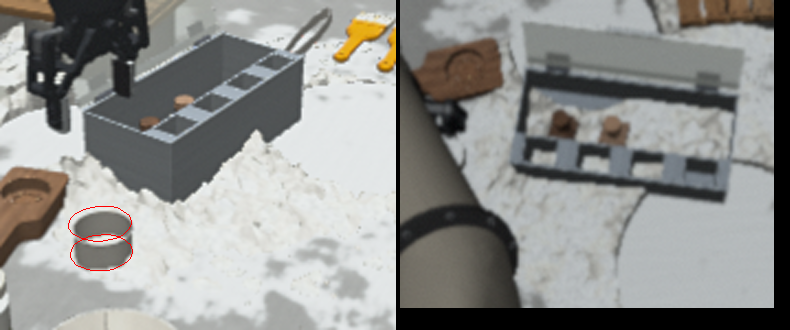

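Request:
step_arm:
  moves:
    - {"rx": 0, "ry": 0, "rz": 0, "dx": 1, "dy": -3, "dz": 45, "gripper": 1}
    - {"rx": 0, "ry": 0, "rz": 0, "dx": 0, "dy": 0, "dz": 45, "gripper": 1}
    - {"rx": 0, "ry": 0, "rz": 0, "dx": 0, "dy": 0, "dz": 40, "gripper": 1}
    - {"rx": 0, "ry": 0, "rz": 0, "dx": 0, "dy": 0, "dz": 10, "gripper": 1}
    - {"rx": 0, "ry": 0, "rz": 0, "dx": 0, "dy": 0, "dz": 0, "gripper": -1}
    - {"rx": 0, "ry": 0, "rz": 0, "dx": 0, "dy": 0, "dz": 0, "gripper": -1}
    - {"rx": 0, "ry": 0, "rz": 0, "dx": 0, "dy": 0, "dz": 0, "gripper": -1}
    - {"rx": 0, "ry": 0, "rz": 0, "dx": 0, "dy": 0, "dz": -20, "gripper": -1}
    - {"rx": 0, "ry": 0, "rz": 0, "dx": 0, "dy": 0, "dz": -30, "gripper": -1}
    - {"rx": 0, "ry": 0, "rz": 0, "dx": 0, "dy": 0, "dz": -40, "gripper": -1}
    - {"rx": 0, "ry": 0, "rz": 0, "dx": 0, "dy": 0, "dz": -40, "gripper": -1}
    - {"rx": 0, "ry": 0, "rz": 0, "dx": 0, "dy": 0, "dz": 0, "gripper": -1}
  grip_force: 25

```text
clock: 12.55
tcp_pos: [0.603, 0.3244, 0.1731]
orientation: [0.31, 3.119, 0.009]
contact_force: [0.5, -0.9, -1.1]
grip_width: 0.0622
gripper_force: 27.7
```

```bash
python3 - <<'E'
from h import *
im=r.grab_frame("side");cv2.imwrite("pics/v5.png",cv2.resize(im[180:330,180:330],None,fx=2.5,fy=2.5,interpolation=cv2.INTER_CUBIC))
go(C(18,-72,170),DOWN,8)
E
```

```text
t 12.6 tcp [0.6017 0.3239 0.1705] turn [0.2  0.19 0.02] shift/8 [ -8.6 -38.8   0.1] J [-0.69  0.57  0.15  1.62 -0.1   0.96  0.87]
```

View pics/v5.png

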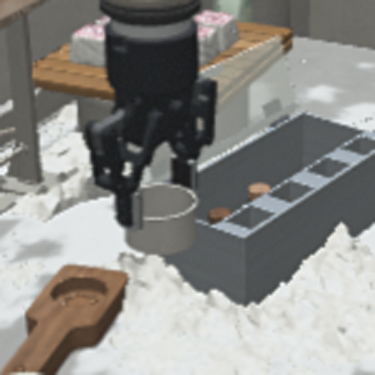

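Request:
step_arm:
  moves:
    - {"rx": 0, "ry": 0, "rz": 0, "dx": -9, "dy": -39, "dz": 0, "gripper": -1}
    - {"rx": 0, "ry": 0, "rz": 0, "dx": -9, "dy": -39, "dz": 0, "gripper": -1}
    - {"rx": 0, "ry": 0, "rz": 0, "dx": -9, "dy": -39, "dz": 0, "gripper": -1}
    - {"rx": 0, "ry": 0, "rz": 0, "dx": -9, "dy": -39, "dz": 0, "gripper": -1}
    - {"rx": 0, "ry": 0, "rz": 0, "dx": -9, "dy": -39, "dz": 0, "gripper": -1}
    - {"rx": 0, "ry": 0, "rz": 0, "dx": -8, "dy": -39, "dz": 0, "gripper": -1}
    - {"rx": 0, "ry": 0, "rz": 0, "dx": -8, "dy": -38, "dz": 0, "gripper": -1}
    - {"rx": 0, "ry": 0, "rz": 0, "dx": -8, "dy": -38, "dz": 0, "gripper": -1}
    - {"rx": 0, "ry": 0, "rz": 0, "dx": 0, "dy": 0, "dz": 0, "gripper": -1}
    - {"rx": 0, "ry": 0, "rz": 0, "dx": 0, "dy": 0, "dz": 30, "gripper": -1}
    - {"rx": 0, "ry": 0, "rz": 0, "dx": 0, "dy": 0, "dz": 0, "gripper": -1}

```text
clock: 13.98
tcp_pos: [0.605, 0.0067, 0.135]
orientation: [-0.308, -3.121, 0.001]
contact_force: [-0.2, 0.4, -0.4]
grip_width: 0.062
gripper_force: 27.8
```

```bash
python3 - <<'E'
from h import *
cv2.imwrite("pics/x5s.png",r.grab_frame("side"))
go(C(18,-72,45),DOWN,1)
print(r.get_obs()["grip_width"])
E
```

```text
t 14.03 tcp [0.6061 0.0066 0.1363] turn [-0.03 -0.18  0.09] shift/1 [-2.2 -0.3 91.3] J [-0.25  0.5   0.18  1.83 -0.12  0.82  1.36]
0.062059448674412945
```

Lower, checking the force before release.

Request:
step_arm:
  moves:
    - {"rx": 0, "ry": 0, "rz": 0, "dx": -2, "dy": 0, "dz": 25, "gripper": -1}
    - {"rx": 0, "ry": 0, "rz": 0, "dx": 0, "dy": 0, "dz": 25, "gripper": -1}
    - {"rx": 0, "ry": 0, "rz": 0, "dx": 0, "dy": 0, "dz": 20, "gripper": -1}
    - {"rx": 0, "ry": 0, "rz": 0, "dx": 0, "dy": 0, "dz": 12, "gripper": -1}
    - {"rx": 0, "ry": 0, "rz": 0, "dx": 0, "dy": 0, "dz": 7, "gripper": -1}
    - {"rx": 0, "ry": 0, "rz": 0, "dx": 0, "dy": 0, "dz": 0, "gripper": -1}

```text
clock: 14.78
tcp_pos: [0.6101, 0.0084, 0.0484]
orientation: [0.307, 3.126, 0.005]
contact_force: [0.9, 5.7, -3.3]
grip_width: 0.0622
gripper_force: 30.7
```

Request:
step_arm:
  moves:
    - {"rx": 0, "ry": 0, "rz": 0, "dx": 0, "dy": 0, "dz": 0, "gripper": 0.75}
    - {"rx": 0, "ry": 0, "rz": 0, "dx": 0, "dy": 0, "dz": 0, "gripper": 0.75}
    - {"rx": 0, "ry": 0, "rz": 0, "dx": 0, "dy": 0, "dz": -10, "gripper": 0.75}
    - {"rx": 0, "ry": 0, "rz": 0, "dx": 0, "dy": 0, "dz": -30, "gripper": 0.75}
    - {"rx": 0, "ry": 0, "rz": 0, "dx": 0, "dy": 0, "dz": -40, "gripper": 0.75}
    - {"rx": 0, "ry": 0, "rz": 0, "dx": 0, "dy": 0, "dz": -40, "gripper": 0.75}
    - {"rx": 0, "ry": 0, "rz": 0, "dx": 0, "dy": 0, "dz": -40, "gripper": 0.5}
    - {"rx": 0, "ry": 0, "rz": 0, "dx": 0, "dy": 0, "dz": -40, "gripper": 0}
    - {"rx": 0, "ry": 0, "rz": 0, "dx": 0, "dy": 0, "dz": 0, "gripper": -1}

```text
clock: 15.9
tcp_pos: [0.6115, 0.0053, 0.2526]
orientation: [0.31, 3.119, 0.003]
contact_force: [0.5, 0.4, -0.4]
grip_width: 0.0282
gripper_force: 0.0
```

```bash
python3 - <<'E'
from h import *
im=r.grab_frame("side");t=r.grab_frame("top");a=cv2.resize(im[190:310,210:350],None,fx=2.8,fy=2.8,interpolation=cv2.INTER_CUBIC);b=cv2.resize(t[160:290,230:470],None,fx=1.7,fy=1.7,interpolation=cv2.INTER_CUBIC)
o=np.zeros((340,800,3),np.uint8);o[:336,:392]=a;o[:221,392:]=b;cv2.imwrite("pics/v6.png",o)
for z in(0,.05,.1):
    P=p2w("top",[(319,177)],z)[0]-np.array(CY[:2]+[0]);print("rack corner in caddy",(P@cx).round(3),(P@cy).round(3))
go(C(120,50,240),DOWN,4);print(r.get_obs()["grip_width"])
E
```

```text
rack corner in caddy 0.174 -0.054
rack corner in caddy 0.156 -0.055
rack corner in caddy 0.138 -0.057
t 16.0 tcp [0.6093 0.0054 0.2487] turn [0.03 0.05 0.03] shift/4 [-25.2  30.6   2.2] J [-0.27  0.38  0.21  1.74 -0.09  1.04  1.34]
0.012922291228882292
```

View pics/v6.png

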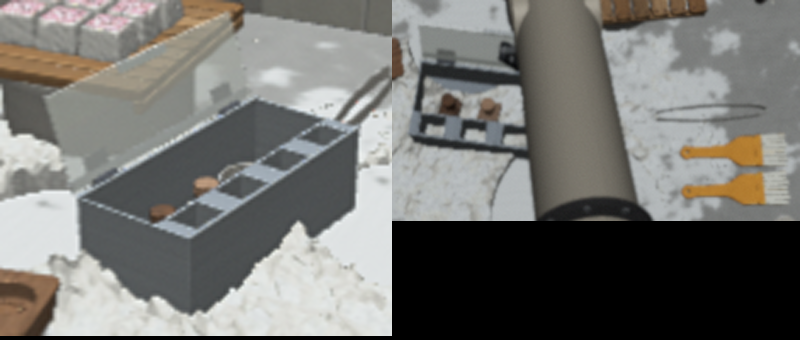

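Request:
step_arm:
  moves:
    - {"rx": 0, "ry": 0, "rz": 0, "dx": -26, "dy": 33, "dz": 0, "gripper": -1}
    - {"rx": 0, "ry": 0, "rz": 0, "dx": -26, "dy": 33, "dz": 0, "gripper": -1}
    - {"rx": 0, "ry": 0, "rz": 0, "dx": -26, "dy": 33, "dz": 0, "gripper": -1}
    - {"rx": 0, "ry": 0, "rz": 0, "dx": -26, "dy": 33, "dz": 0, "gripper": -1}
    - {"rx": 0, "ry": 0, "rz": 0, "dx": 0, "dy": 0, "dz": 0, "gripper": -1}
    - {"rx": 0, "ry": 0, "rz": 0, "dx": 0, "dy": 0, "dz": 30, "gripper": -1}
    - {"rx": 0, "ry": 0, "rz": 0, "dx": 0, "dy": 0, "dz": 30, "gripper": -1}
    - {"rx": 0, "ry": 0, "rz": 0, "dx": 0, "dy": 0, "dz": 26, "gripper": -1}
    - {"rx": 0, "ry": 0, "rz": 0, "dx": 0, "dy": 0, "dz": 0, "gripper": -1}

```text
clock: 17.12
tcp_pos: [0.7345, 0.113, 0.1587]
orientation: [-0.311, -3.119, 0.004]
contact_force: [0.9, 0.0, 1.0]
grip_width: 0.0001
gripper_force: 0.0
```

```bash
python3 - <<'E'
from h import *
print("ring top expected crop px",(w2p("side",[C(18,-72,40),C(18,-72,18),C(18,-40,40),C(18,-104,40),C(50,-72,40)])-[210,190])*2.8)
o=r.get_obs();d=o["tcp_pos"]-np.array(CY[:2]+[0]);print(o["clock"],d@cx,d@cy,d[2],o["contact_force"])
E
```

```text
ring top expected crop px [[251.39835895 172.34265871]
 [251.17671789 192.02865858]
 [232.50045529 184.30095926]
 [269.64567992 160.79694886]
 [225.25177719 163.84185532]]
17.125 0.12073713416634176 0.05799309798286184 0.15869752961501327 [0.90431025 0.03938366 0.97080102]
```

Request:
step_arm:
  moves:
    - {"rx": 0, "ry": 0, "rz": 0, "dx": 12, "dy": 0, "dz": 0, "gripper": -1}
    - {"rx": 0, "ry": 0, "rz": 0, "dx": 12, "dy": 0, "dz": 0, "gripper": -1}
    - {"rx": 0, "ry": 0, "rz": 0, "dx": 10, "dy": 0, "dz": 0, "gripper": -1}
    - {"rx": 0, "ry": 0, "rz": 0, "dx": 10, "dy": 0, "dz": 0, "gripper": -1}
    - {"rx": 0, "ry": 0, "rz": 0, "dx": 10, "dy": 0, "dz": 0, "gripper": -1}
    - {"rx": 0, "ry": 0, "rz": 0, "dx": 10, "dy": 0, "dz": 0, "gripper": -1}
    - {"rx": 0, "ry": 0, "rz": 0, "dx": 0, "dy": 0, "dz": 0, "gripper": -1}
    - {"rx": 0, "ry": 0, "rz": 0, "dx": 0, "dy": 0, "dz": -30, "gripper": -1}
    - {"rx": 0, "ry": 0, "rz": 0, "dx": 0, "dy": 0, "dz": -40, "gripper": -1}
    - {"rx": 0, "ry": 0, "rz": 0, "dx": 0, "dy": 0, "dz": -40, "gripper": -1}
    - {"rx": 0, "ry": 0, "rz": 0, "dx": 0, "dy": 0, "dz": 0, "gripper": 1}

```text
clock: 18.5
tcp_pos: [0.6761, 0.127, 0.2759]
orientation: [0.311, 3.121, 0.003]
contact_force: [1.2, -0.8, 0.5]
grip_width: 0.0169
gripper_force: 0.0
```

```bash
python3 - <<'E'
from h import *
o=r.get_obs();d=o["tcp_pos"]-np.array(CY[:2]+[0]);print(o["clock"],d@cx,d@cy,d[2],o["contact_force"])
# J fit data and current
print(o["joints"].round(3))
E
```

```text
18.5 0.06071418773078169 0.0601169372090516 0.27589306129724306 [ 1.17920303 -0.77067792  0.54447226]
[-0.41   0.482  0.195  1.51  -0.099  1.153  1.175]
```

```bash
cat > kin.py <<'E'
from h import *
from scipy.optimize import least_squares
import itertools,json,os
B=np.array([-2.96,2.96,-.34,2.1,-1.41,1.46,.24,2.44,-1.37,4.51,.17,1.92,-2.96,2.96]).reshape(7,2)
def FK(q,p,s,full=False):
    R=Rn.from_euler('z',s[0]*q[0]+p[4]);x=np.array([0,0,p[0]]);pts=[x]
    R=R*Rn.from_euler('y',q[1]);x=x+R.apply([p[6],0,p[1]]);pts.append(x)
    R=R*Rn.from_euler('z',s[1]*q[2])*Rn.from_euler('y',q[3]);x=x+R.apply([p[7],0,p[2]]);pts.append(x)
    R=R*Rn.from_euler('z',s[2]*q[4])*Rn.from_euler('y',q[5]);x=x+R.apply([0,0,p[3]])
    R=R*Rn.from_euler('z',s[3]*q[6]+p[5])
    return (x,R,pts) if full else (x,R)
def IK(pos,R,p,s,q0s):
    best=None
    for q0 in q0s:
        def f(q):
            x,Q=FK(q,p,s);return np.r_[(x-pos)*10,(Q.inv()*R).as_rotvec()*2,(np.array(q)-q0)*.002]
        g=least_squares(f,np.clip(q0,B[:,0]+.02,B[:,1]-.02),bounds=(B[:,0]+.01,B[:,1]-.01))
        if best is None or g.cost<best.cost:best=g
    x,Q=FK(best.x,p,s);return best.x,np.linalg.norm(x-pos)*1000,np.degrees((Q.inv()*R).magnitude())
E
python3 - <<'E'
from kin import *
D=[((-1.348,.478,.022,1.556,-.011,1.109,-.083),(.2191,.6379,.2524),[-.517,-3.099,.003]),
((-.73,.46,.11,1.79,-.06,.9,.78),(.5229,.3156,.1703),None),((-.43,.67,.12,1.75,-.11,.73,1.12),(.6344,.1619,.0559),None),
((-.81,.36,.1,1.94,-.05,.84,.69),(.4488,.3171,.1739),None),((-.37,.48,.18,1.76,-.1,.91,1.21),(.62,.0895,.1745),None),
((-.69,.56,.15,1.61,-.09,.98,.86),(.6024,.3259,.1786),None),((-.25,.5,.18,1.83,-.12,.82,1.36),(.6061,.0066,.1363),None),((-.27,.38,.21,1.74,-.09,1.04,1.34),(.6093,.0054,.2487),None)]
o=r.get_obs();D.append((o["joints"],o["tcp_pos"],o["orientation"]))
res=[]
for s in itertools.product((1,-1),repeat=4):
  for o1 in(0,1.57,3.14,-1.57):
    def f(p):
        e=[]
        for q,x,w in D:
            X,R=FK(q,p,s);Rt=DOWN if w is None else Rn.from_rotvec(w);e+=[*(X-x),*((R.inv()*Rt).as_rotvec()*.3)]
        return np.r_[e,p[6:]*.02]
    g=least_squares(f,[.3,.4,.4,.2,o1,0,0,0]);res.append((g.cost,s,g.x))
res.sort(key=lambda t:t[0])
for c in res[:6]:print(c[0],c[1],c[2].round(3))
json.dump([res[0][2].tolist(),res[0][1]],open("kin.json","w"))
E
```

```text
0.00013749983338542647 (-1, -1, -1, -1) [-0.211  0.544  0.479 -0.19  -0.096  1.473 -0.004 -0.005]
0.00013749983338545629 (-1, -1, -1, -1) [-0.211  0.544  0.479 -0.19  -0.096  1.473 -0.004 -0.005]
0.0001374998333854606 (-1, -1, -1, -1) [-0.211  0.544  0.479 -0.19  -0.096  1.473 -0.004 -0.005]
0.00874663657084996 (-1, -1, 1, -1) [-0.036  0.543  0.482 -0.016 -0.099  1.568 -0.007 -0.006]
0.00874663657087825 (-1, -1, 1, -1) [-0.036  0.543  0.482 -0.016 -0.099  1.568 -0.007 -0.006]
0.014599840482715202 (-1, 1, -1, -1) [-0.912  0.545  0.445 -0.889 -0.118  1.699  0.011 -0.002]
```

```bash
python3 - <<'E'
from kin import *
p0,s=json.load(open("kin.json"))
now=r.get_obs()["joints"]
rng=np.random.default_rng(0)
for L3 in(.25,.33):
    p=list(p0);p[0]=L3-.021;p[3]=L3
    for th in(20,40):
        t=np.radians(th);b=np.array([-.04,-1,0]);zp=-cz*np.cos(t)-b*np.sin(t)
        for sg in(1,-1):
            yt=np.cross(cz,b)*sg
            Rp=RD(np.cross(yt,zp),zp)
            seeds=[now]+[B[:,0]+rng.random(7)*(B[:,1]-B[:,0]) for _ in range(8)]
            q,e,a=IK(np.array([.522,-.355,.03]),Rp,p,s,seeds);print(L3,th,sg,"PICK",q.round(2),round(e,1),round(a,1))
            for nm,h in(("-y",-cy),("+y",cy),("+x",cx)):
                zi=h*np.cos(t)-cz*np.sin(t);yi=np.cross(cz,h)*-sg*-1
                # brush axis b must be up: rotation about tool y taking b->up keeps yt=cross(down_pick.. )
                # pick: yt = sg*cross(cz,b); b->cz, -cz->h  => cross(cz,b)=cross(b,-cz)->cross(cz,h)
                yi=sg*np.cross(cz,h);Ri=RD(np.cross(yi,zi),zi)
                for w,hh in((-100.5,.23),(100.5,.134)):
                    q2,e,a=IK(C(-43,w,hh*1000)-zi*.003,Ri,p,s,[q,now]+seeds[1:5]);print("   ",nm,w,q2.round(2),round(e,1),round(a,1))
E
```

```text
0.25 20 1 PICK [ 0.34  0.79  0.38  1.69 -0.63  1.05  1.02] 0.0 0.0
    -y -100.5 [-1.27  1.16  1.36  1.81  0.11  1.16 -0.27] 0.0 0.0
    -y 100.5 [-1.26  1.2   1.03  1.49  0.12  1.49 -0.56] 0.0 0.0
    +y -100.5 [ 0.09  0.55  0.34  1.99 -1.25  1.58 -2.22] 0.0 0.0
    +y 100.5 [ 0.38  0.74 -0.5   2.05 -1.36  0.91 -2.16] 0.0 0.0
    +x -100.5 [-0.24  0.21 -0.    2.43  2.56  0.69 -1.35] 21.3 5.7
    +x 100.5 [ 0.3   1.32 -1.37  2.31  2.57  1.91 -0.6 ] 0.0 0.0
0.25 20 -1 PICK [ 1.02  0.85 -0.62  1.69  0.2   0.92 -2.78] 0.0 0.0
    -y -100.5 [-0.61  0.63  0.2   1.81  0.86  1.56  2.13] 0.0 0.0
    -y 100.5 [-0.77  0.91  0.13  1.48  0.68  1.73  2.05] 0.0 0.0
    +y -100.5 [ 0.17  0.53  0.24  1.99 -1.22  1.53  0.91] 0.0 0.0
    +y 100.5 [ 0.38  0.74 -0.5   2.05 -1.36  0.91  0.98] 0.0 0.0
    +x -100.5 [-0.24  0.21 -0.    2.43  2.56  0.69  1.79] 21.3 5.7
    +x 100.5 [-0.22  0.67 -0.56  2.31  2.28  1.3   1.9 ] 0.0 0.0
0.25 40 1 PICK [ 0.5   0.89  0.29  1.56 -0.71  1.37  1.09] 0.0 0.0
    -y -100.5 [ 0.13  0.59 -0.72  1.83  0.97  1.65 -1.16] 0.0 0.0
    -y 100.5 [-0.18  0.91 -0.75  1.56  0.96 
[... 1891 characters left out ...]
   -1.4   1.97  0.14  0.86  2.91] 0.0 0.0
    +y 100.5 [ 0.93  1.25 -1.4   2.05  0.72  0.53  2.3 ] 0.0 0.0
    +x -100.5 [-0.24  0.08 -0.    2.43  1.98  0.29 -0.77] 10.9 5.0
    +x 100.5 [ 0.17  0.83 -1.12  2.33  2.02  1.31 -0.9 ] 0.0 0.0
0.33 40 -1 PICK [ 0.52  0.97  0.35  1.46 -0.73  1.43 -2.01] 0.0 0.0
    -y -100.5 [-0.55  0.57  0.09  1.76  0.67  1.41  2.16] 0.0 0.0
    -y 100.5 [-0.73  0.86  0.05  1.44  0.53  1.53  2.04] 0.0 0.0
    +y -100.5 [ 0.11  0.48  0.35  1.96 -1.    1.34  0.82] 0.0 0.0
    +y 100.5 [-0.1   0.59  0.16  2.05 -1.3   1.01  0.85] 0.0 0.0
    +x -100.5 [-0.24  0.08  0.    2.43  1.98  0.29  2.37] 10.9 5.0
    +x 100.5 [-0.61  0.47 -0.12  2.33  2.01  0.72  1.92] 0.0 0.0
```

Request:
step_arm:
  moves:
    - {"rx": 0, "ry": 0, "rz": 0, "dx": 13, "dy": -46, "dz": 0, "gripper": 0}
    - {"rx": 0, "ry": 0, "rz": 0, "dx": 13, "dy": -46, "dz": 0, "gripper": 0}
    - {"rx": 0, "ry": 0, "rz": 0, "dx": 13, "dy": -46, "dz": 0, "gripper": 0}
    - {"rx": 0, "ry": 0, "rz": 0, "dx": 13, "dy": -46, "dz": 0, "gripper": 0}
    - {"rx": 0, "ry": 0, "rz": 0, "dx": 13, "dy": -46, "dz": 0, "gripper": 0}
    - {"rx": 0, "ry": 0, "rz": 0, "dx": 13, "dy": -46, "dz": 0, "gripper": 0}
    - {"rx": 0, "ry": 0, "rz": 0, "dx": 13, "dy": -46, "dz": 0, "gripper": 0}
    - {"rx": 0, "ry": 0, "rz": 0, "dx": 13, "dy": -46, "dz": 0, "gripper": 0}
    - {"rx": 0, "ry": 0, "rz": 10.2, "dx": 13, "dy": -46, "dz": 0, "gripper": 0}
    - {"rx": 0, "ry": 0, "rz": 10.2, "dx": 0, "dy": 0, "dz": 0, "gripper": 0}
    - {"rx": 0, "ry": 0, "rz": 10.2, "dx": 0, "dy": 0, "dz": 0, "gripper": 0}
    - {"rx": 0, "ry": 0, "rz": 10.2, "dx": 0, "dy": 0, "dz": 0, "gripper": 0}
    - {"rx": 0, "ry": 0, "rz": 10.2, "dx": 0, "dy": 0, "dz": 0, "gripper": 0}
    - {"rx": 0, "ry": 0, "rz": 10.2, "dx": 0, "dy": 0, "dz": 0, "gripper": 0}
    - {"rx": 0, "ry": 0, "rz": 10.2, "dx": 0, "dy": 0, "dz": 0, "gripper": 0}
    - {"rx": 0, "ry": 0, "rz": 10, "dx": 0, "dy": 0, "dz": 0, "gripper": 0}
    - {"rx": 0, "ry": 10, "rz": 0, "dx": 0, "dy": 0, "dz": 0, "gripper": 0}
    - {"rx": 0, "ry": 10, "rz": 0, "dx": 0, "dy": 0, "dz": 0, "gripper": 0}
    - {"rx": 0, "ry": 10, "rz": 0, "dx": 0, "dy": 0, "dz": 0, "gripper": 0}
    - {"rx": 0, "ry": 0, "rz": 0, "dx": 0, "dy": 0, "dz": 0, "gripper": 0}
  grip_force: 50

```text
clock: 21.0
tcp_pos: [0.4763, -0.2585, 0.2695]
orientation: [-1.982, -1.876, -0.526]
contact_force: [-0.1, -0.8, 0.1]
grip_width: 0.0427
gripper_force: 0.0
```

```bash
cat >> kin.py <<'E'
def pickR(b,th=30):
    t=np.radians(th);b=np.array([b[0],b[1],0.])/np.hypot(b[0],b[1]);z=-cz*np.cos(t)-b*np.sin(t);y=np.cross(cz,b);return RD(np.cross(y,z),z)
def insR(th=30):
    t=np.radians(th);z=-cy*np.cos(t)-cz*np.sin(t);y=np.cross(cz,-cy);return RD(np.cross(y,z),z)
def diff(n="top",thr=25):pass
E
python3 - <<'E'
from kin import *
a=r.grab_frame("top");s=r.grab_frame("side");cv2.imwrite("pics/x6t.png",a);cv2.imwrite("pics/x6s.png",s)
o=np.zeros((420,800,3),np.uint8);o[:360,:330]=cv2.resize(s[190:310,220:330],None,fx=3,fy=3,interpolation=cv2.INTER_CUBIC)
b=a[165:305,230:480];b=cv2.resize(b,(470,263),interpolation=cv2.INTER_CUBIC);o[:263,330:]=b;cv2.imwrite("pics/v7.png",o)
go([.458,-.302,.0257],pickR((-.0067,-.1854)),1)
E
```

```text
t 21.1 tcp [ 0.4778 -0.2559  0.2712] turn [ 0.24  0.08 -0.68] shift/1 [-163.3  -18.2  189.2] J [ 0.24  0.45  0.51  1.74 -0.61  1.42  0.91]
```

View pics/v7.png

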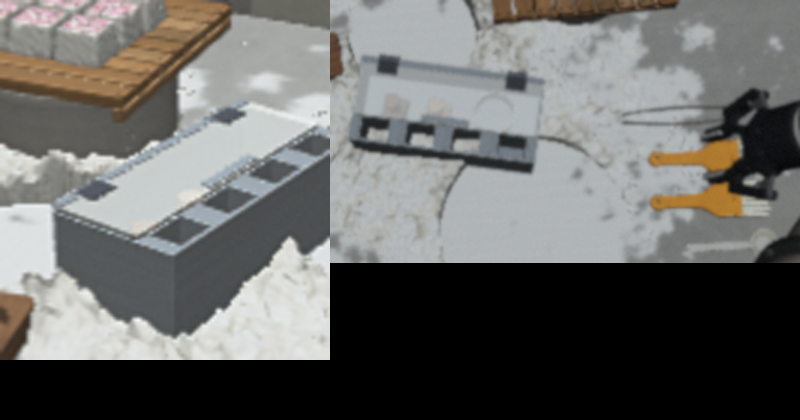

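Request:
step_arm:
  moves:
    - {"rx": 0, "ry": 0, "rz": -0.7, "dx": 0, "dy": 0, "dz": 0, "gripper": 0}
    - {"rx": 0, "ry": 0, "rz": 0, "dx": -31, "dy": -5, "dz": 31, "gripper": 0}
    - {"rx": 0, "ry": 0, "rz": 0, "dx": -31, "dy": -5, "dz": 31, "gripper": 0}
    - {"rx": 0, "ry": 0, "rz": 0, "dx": -31, "dy": -4, "dz": 31, "gripper": 0}
    - {"rx": 0, "ry": 0, "rz": 0, "dx": -32, "dy": -4, "dz": 32, "gripper": 0}
    - {"rx": 0, "ry": 0, "rz": 0, "dx": 0, "dy": 0, "dz": 0, "gripper": 0}
    - {"rx": 0, "ry": 0, "rz": 0, "dx": 0, "dy": 0, "dz": 0, "gripper": 0}

```text
clock: 21.98
tcp_pos: [0.4608, -0.3005, 0.1032]
orientation: [-1.966, -1.901, -0.534]
contact_force: [0.7, 0.1, -1.0]
grip_width: 0.0429
gripper_force: 0.0
```

```bash
python3 - <<'E'
from kin import *
go([.458,-.302,.0257],pickR((-.0067,-.1854)),1)
o=r.get_obs();print(o["joints"].tolist(),o["orientation"].tolist(),o["grip_width"])
E
```

```text
t 21.98 tcp [ 0.4608 -0.3005  0.1032] turn [0.39 0.05 0.25] shift/1 [-40.1  -2.8  66.4] J [ 0.37  0.69  0.45  1.8  -0.71  1.21  1.18]
[0.36975098261337647, 0.6893287272587274, 0.4476606518844749, 1.7985401367613503, -0.7142925220507971, 1.2120501435811537, 1.1757800534446377] [-1.9659385288803846, -1.9010999280984235, -0.5342129157873728] 0.04291635133610294
```

Request:
step_arm:
  moves:
    - {"rx": 0, "ry": 0, "rz": 0, "dx": -14, "dy": -3, "dz": 23, "gripper": 0}
    - {"rx": 0, "ry": 0, "rz": 0, "dx": -14, "dy": 0, "dz": 23, "gripper": 0}
    - {"rx": 0, "ry": 0, "rz": 0, "dx": -8, "dy": 0, "dz": 14, "gripper": 0}
    - {"rx": 0, "ry": 0, "rz": 0, "dx": -4, "dy": 0, "dz": 6, "gripper": 0}
    - {"rx": 0, "ry": 0, "rz": 0, "dx": 0, "dy": 0, "dz": 0, "gripper": 0}
    - {"rx": 0, "ry": 0, "rz": 0, "dx": 0, "dy": 0, "dz": 0, "gripper": -1}
    - {"rx": 0, "ry": 0, "rz": 0, "dx": 0, "dy": 0, "dz": 0, "gripper": -1}
    - {"rx": 0, "ry": 0, "rz": 0, "dx": 0, "dy": 0, "dz": 0, "gripper": -1}
    - {"rx": 0, "ry": 0, "rz": 0, "dx": 0, "dy": 0, "dz": 0, "gripper": -1}

```text
clock: 23.1
tcp_pos: [0.4574, -0.3034, 0.0252]
orientation: [-1.968, -1.899, -0.534]
contact_force: [-0.3, -1.3, 5.9]
grip_width: 0.0203
gripper_force: 50.3
```

```bash
python3 - <<'E'
from kin import *
go([.458,-.302,.0257],pickR((-.0067,-.1854)),1)
E
```

```text
t 23.1 tcp [ 0.4574 -0.3034  0.0252] turn [0.42 0.05 0.13] shift/1 [1.5 0.6 0.2] J [ 0.41  0.8   0.4   1.81 -0.78  1.11  1.26]
```

Request:
step_arm:
  moves:
    - {"rx": 0, "ry": 0, "rz": 0, "dx": 10, "dy": 0, "dz": -17, "gripper": -1}
    - {"rx": 0, "ry": 0, "rz": 0, "dx": 22, "dy": 0, "dz": -38, "gripper": -1}
    - {"rx": 0, "ry": 0, "rz": 0, "dx": 22, "dy": 0, "dz": -38, "gripper": -1}
    - {"rx": 0, "ry": 0, "rz": 0, "dx": 22, "dy": 0, "dz": -38, "gripper": -1}
    - {"rx": 0, "ry": 0, "rz": 0, "dx": 22, "dy": 0, "dz": -38, "gripper": -1}
    - {"rx": 0, "ry": 0, "rz": 0, "dx": 22, "dy": 0, "dz": -38, "gripper": -1}
    - {"rx": 0, "ry": -10, "rz": 0, "dx": 0, "dy": 0, "dz": 0, "gripper": -1}
    - {"rx": 0, "ry": -10, "rz": 0, "dx": 0, "dy": 0, "dz": 0, "gripper": -1}
    - {"rx": 0, "ry": -10, "rz": 0, "dx": 0, "dy": 0, "dz": 0, "gripper": -1}
    - {"rx": 0, "ry": -10, "rz": 0, "dx": 0, "dy": 0, "dz": 0, "gripper": -1}
    - {"rx": 0, "ry": -10, "rz": 0, "dx": 0, "dy": 0, "dz": 0, "gripper": -1}
    - {"rx": 0, "ry": -10, "rz": 0, "dx": 0, "dy": 0, "dz": 0, "gripper": -1}
    - {"rx": 0, "ry": -10, "rz": 0, "dx": 0, "dy": 0, "dz": 0, "gripper": -1}
    - {"rx": 0, "ry": -10, "rz": 0, "dx": 0, "dy": 0, "dz": 0, "gripper": -1}
    - {"rx": 0, "ry": -10, "rz": 0, "dx": 0, "dy": 0, "dz": 0, "gripper": -1}
    - {"rx": 0, "ry": 0, "rz": 0, "dx": 0, "dy": 0, "dz": 0, "gripper": -1}

```text
clock: 25.1
tcp_pos: [0.456, -0.3, 0.2622]
orientation: [1.612, 1.56, -0.933]
contact_force: [0.9, -0.0, -0.6]
grip_width: 0.02
gripper_force: 49.6
```

```bash
cat >> kin.py <<'E'
def hold(Rg,tcp,foot,b):
    """foot and axis (toward the top) in tool frame at the grasp"""
    b=np.r_[np.array(b)/np.linalg.norm(b),0];return Rg.inv().apply(np.array(foot)-tcp),Rg.inv().apply(b)
def ins(f,b,well,zfoot,th=None):
    """tool pose which puts foot over well at height zfoot with axis upright, fingers towards -cy"""
    # start from R with tool y=cx..., then correct so that b->up
    R=insR(30);v=R.apply(b);ax=np.cross(v,cz);R=Rn.from_rotvec(ax/np.linalg.norm(ax)*np.arcsin(np.linalg.norm(ax)))*R if np.linalg.norm(ax)>1e-6 else R
    return C(-43,100.5-67*(well-1),zfoot*1000)-R.apply(f),R
def step(p,R,n):
    """n equal rows (shift then turn in tool frame) from the present pose to p,R"""
    o=r.get_obs();R0=Rn.from_rotvec(o["orientation"]);w=(R0.inv()*R).as_rotvec()/n
    A=sum(Rn.from_rotvec(w*k).as_matrix() for k in range(n));d=np.linalg.solve(A,R0.inv().apply(p-o["tcp_pos"]))
    print("t",round(o["clock"],2),"tcp",o["tcp_pos"].round(4),"J",o["joints"].round(2),"gw",round(o["grip_width"],4),"| rows",n,"r",np.degrees(w).round(2),"d",(d*1000).round(1))
def orange(n,img=None):
    im=r.grab_frame(n) if img is None else img
    h=cv2.cvtColor(im,cv2.COLOR_BGR2HSV);return cv2.inRange(h,(10,150,100),(25,255,255))
E
python3 - <<'E'
from kin import *
Rg=Rn.from_rotvec([-1.968,-1.899,-.534])
f,b=hold(Rg,[.4574,-.3034,.0252],[.4609,-.2201,.007],(-.0067,-.1854));print(f,b)
json.dump([f.tolist(),b.tolist()],open("held.json","w"))
p,R=ins(f,b,4,.115);print(p,R.as_rotvec());step(p,R,10)
# refit kinematics with tilt data
p0,s=json.load(open("kin.json"))
o=r.get_obs()
D=[((-1.348,.478,.022,1.556,-.011,1.109,-.083),(.2191,.6379,.2524),[-.517,-3.099,.003]),((0.36975,0.68933,0.44766,1.79854,-0.71429,1.21205,1.17578),(.4608,-.3005,.1032),(-1.96594,-1.9011,-.53421)),(o["joints"],o["tcp_pos"],o["orientation"]),((-.41,.482,.195,1.51,-.099,1.153,1.175),(.6761,.127,.2759),(.311,3.121,.003))]
def fn(p):
    e=[]
    for q,x,w in D:
        X,Q=FK(q,p,s);e+=[*(X-x),*((Q.inv()*Rn.from_rotvec(w)).as_rotvec()*.3)]
    return np.r_[e,p[6:]*.01]
g=least_squares(fn,[.28,.54,.48,.3,-.096,1.473,0,0]);print(g.cost,g.x.round(4),np.abs(fn(g.x)).max())
json.dump([g.x.tolist(),s],open("kin.json","w"))
q,e,a=IK(p,R,g.x,s,[o["joints"]]);print("IK",q.round(2),e,a)
q,e,a=IK(p-[0,0,.07],R,g.x,s,[q]);print("IK",q.round(2),e,a)
m=orange("side");t=orange("top")
for nm,mm in(("side",m),("top",t)):
    n,l,st,c=cv2.connectedComponentsWithStats(mm)
    for k in range(1,n):
        if st[k,4]>15:print(nm,st[k],c[k].round(1))
print("foot exp px",w2p("side",[o["tcp_pos"]+Rn.from_rotvec(o["orientation"]).apply(f)]),w2p("top",[o["tcp_pos"]+Rn.from_rotvec(o["orientation"]).apply(f)]))
E
```

```text
[0.06315236 0.000223   0.05739433] [-0.86647006  0.00156163 -0.49922661]
[0.54596924 0.00786839 0.19837206] [ 1.76340382  1.44268996 -1.01764714]
t 25.1 tcp [ 0.456  -0.3     0.2622] J [-0.81  0.54  0.98  2.21  0.93  0.79 -0.69] gw 0.02 | rows 10 r [0.82 0.01 0.48] d [ 21.3   5.6 -24.2]
0.0008606136549151584 [ 0.3987  0.4051  0.463   0.3164 -0.0882  1.4967  0.0586 -0.0617] 0.022925110479713757
IK [-0.94  0.83  0.62  1.68  0.46  1.34 -0.8 ] 0.00014045291585645706 8.33128783241303e-05
IK [-0.92  0.94  0.58  1.66  0.42  1.27 -0.85] 1.5758585984704557e-05 4.153438714089173e-06
side [393 136   7  10  51] [396.4 139.5]
side [385 157   8  23 115] [388.5 168.1]
side [352 219  23  19 181] [362.8 226.3]
side [ 77 331  54  32 604] [104.5 345.8]
top [134 141  17  42 369] [143.7 167.1]
top [465 241   4  22  47] [466.1 251.4]
top [441 251   6   7  37] [443.6 253.8]
foot exp px [[387.17213747 178.27854482]] [[450.38807319 261.3742042 ]]
```

Request:
step_arm:
  moves:
    - {"rx": 0.8, "ry": 0, "rz": 0.5, "dx": 21, "dy": 6, "dz": -24, "gripper": -1}
    - {"rx": 0.8, "ry": 0, "rz": 0.5, "dx": 21, "dy": 6, "dz": -24, "gripper": -1}
    - {"rx": 0.8, "ry": 0, "rz": 0.5, "dx": 21, "dy": 6, "dz": -24, "gripper": -1}
    - {"rx": 0.8, "ry": 0, "rz": 0.5, "dx": 21, "dy": 6, "dz": -24, "gripper": -1}
    - {"rx": 0.8, "ry": 0, "rz": 0.5, "dx": 21, "dy": 6, "dz": -24, "gripper": -1}
    - {"rx": 0.8, "ry": 0, "rz": 0.5, "dx": 21, "dy": 5, "dz": -24, "gripper": -1}
    - {"rx": 0.8, "ry": 0, "rz": 0.5, "dx": 21, "dy": 5, "dz": -24, "gripper": -1}
    - {"rx": 0.8, "ry": 0, "rz": 0.5, "dx": 21, "dy": 5, "dz": -24, "gripper": -1}
    - {"rx": 0.9, "ry": 0, "rz": 0.4, "dx": 22, "dy": 5, "dz": -25, "gripper": -1}
    - {"rx": 0.9, "ry": 0, "rz": 0.4, "dx": 22, "dy": 5, "dz": -25, "gripper": -1}
    - {"rx": 0, "ry": 0, "rz": 0, "dx": 0, "dy": 0, "dz": 0, "gripper": -1}
    - {"rx": 0, "ry": 0, "rz": 0, "dx": 0, "dy": 0, "dz": 0, "gripper": -1}

```text
clock: 26.7
tcp_pos: [0.5461, 0.0035, 0.2034]
orientation: [1.776, 1.436, -1.011]
contact_force: [-0.4, -1.3, 0.4]
grip_width: 0.0205
gripper_force: 49.6
```

```bash
python3 - <<'E'
from kin import *
f,b=map(np.array,json.load(open("held.json")))
p,R=ins(f,b,4,.115);step(p,R,1);p,R=ins(f,b,4,.050);step(p,R,1)
im=r.grab_frame("side");t=r.grab_frame("top")
o=np.zeros((600,800,3),np.uint8)
a=cv2.resize(im[120:310,230:400],(510,570),interpolation=cv2.INTER_CUBIC);o[:570,:510]=a
c=cv2.resize(t[180:276,275:371],(288,288),interpolation=cv2.INTER_CUBIC);o[:288,512:]=c
ob=r.get_obs();Q=Rn.from_rotvec(ob["orientation"]);ft=ob["tcp_pos"]+Q.apply(f);print("foot",ft,"well",C(-43,-100.5,90))
for P,col in((ft,(0,0,255)),(C(-43,-100.5,90),(255,0,255))):
    u=((w2p("side",[P])[0]-[230,120])*3).astype(int);cv2.circle(o,tuple(u.tolist()),4,col,1)
    u=((w2p("top",[P])[0]-[275,180])*3+[512,0]).astype(int);cv2.circle(o,tuple(u.tolist()),4,col,1)
cv2.imwrite("pics/v8.png",o)
E
```

```text
t 26.7 tcp [0.5461 0.0035 0.2034] J [-0.99  0.8   0.71  1.78  0.39  1.31 -0.73] gw 0.0205 | rows 1 r [-0.2  -0.38 -0.56] d [ 6.5 -1.1 -1.1]
t 26.7 tcp [0.5461 0.0035 0.2034] J [-0.99  0.8   0.71  1.78  0.39  1.31 -0.73] gw 0.0205 | rows 1 r [-0.2  -0.38 -0.56] d [62.6 -1.6 31.7]
foot [ 0.54281206 -0.01428533  0.11948429] well [ 0.54272587 -0.01004697  0.09      ]
```

View pics/v8.png

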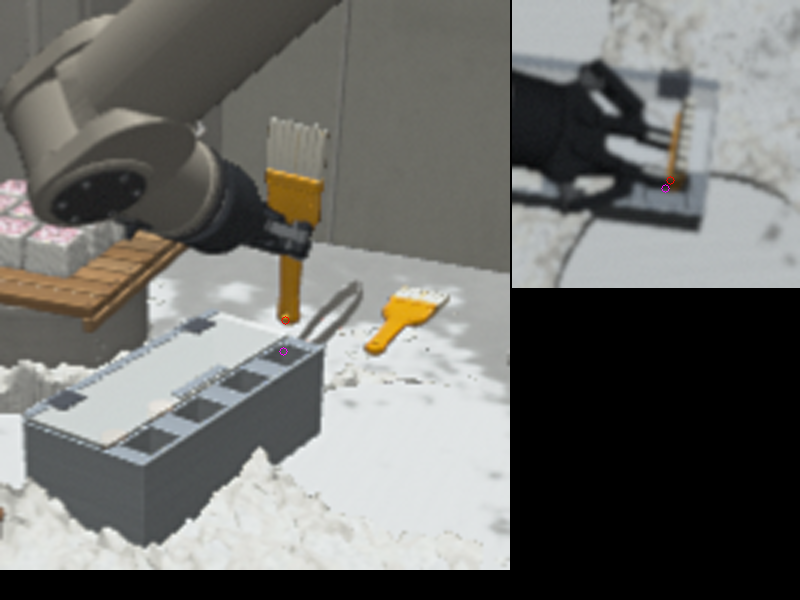

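Request:
step_arm:
  moves:
    - {"rx": -0.2, "ry": -0.4, "rz": -0.6, "dx": 6.5, "dy": -1, "dz": -1, "gripper": -1}
    - {"rx": 0, "ry": 0, "rz": 0, "dx": 0, "dy": 0, "dz": 0, "gripper": -1}
    - {"rx": 0, "ry": 0, "rz": 0, "dx": 14, "dy": 0, "dz": 8, "gripper": -1}
    - {"rx": 0, "ry": 0, "rz": 0, "dx": 14, "dy": 0, "dz": 8, "gripper": -1}
    - {"rx": 0, "ry": 0, "rz": 0, "dx": 14, "dy": 0, "dz": 8, "gripper": -1}
    - {"rx": 0, "ry": 0, "rz": 0, "dx": 14, "dy": 0, "dz": 8, "gripper": -1}
    - {"rx": 0, "ry": 0, "rz": 0, "dx": 12, "dy": 0, "dz": 7, "gripper": -1}
    - {"rx": 0, "ry": 0, "rz": 0, "dx": 0, "dy": 0, "dz": 0, "gripper": -1}

```text
clock: 27.8
tcp_pos: [0.5453, 0.009, 0.117]
orientation: [1.755, 1.444, -1.023]
contact_force: [-0.3, -0.2, -0.5]
grip_width: 0.0207
gripper_force: 49.6
```

```bash
python3 - <<'E'
from kin import *
f,b=map(np.array,json.load(open("held.json")))
p,R=ins(f,b,4,.036);step(p,R,1)
ob=r.get_obs();print(ob["contact_force"].round(1))
E
```

```text
t 27.8 tcp [0.5453 0.009  0.117 ] J [-0.96  0.94  0.65  1.78  0.35  1.22 -0.79] gw 0.0207 | rows 1 r [0.08 0.35 0.27] d [-2.6  0.9 -0.3]
[-0.3 -0.2 -0.5]
```

Request:
step_arm:
  moves:
    - {"rx": 0, "ry": 6, "rz": 0, "dx": 0, "dy": 0, "dz": 0, "gripper": -1}
    - {"rx": 0, "ry": 0, "rz": 0, "dx": 0, "dy": 0, "dz": 0, "gripper": -1}
    - {"rx": 0, "ry": 0, "rz": 0, "dx": 0, "dy": 0, "dz": 0, "gripper": 1}
    - {"rx": 0, "ry": 0, "rz": 0, "dx": 0, "dy": 0, "dz": 0, "gripper": 1}
    - {"rx": 0, "ry": 0, "rz": 0, "dx": 0, "dy": 0, "dz": 0, "gripper": 1}
    - {"rx": 0, "ry": 0, "rz": 0, "dx": 0, "dy": 0, "dz": 0, "gripper": 1}
    - {"rx": 0, "ry": 0, "rz": 0, "dx": 0, "dy": 0, "dz": 0, "gripper": 1}
    - {"rx": 0, "ry": 0, "rz": 0, "dx": 0, "dy": 0, "dz": -20, "gripper": 1}
    - {"rx": 0, "ry": 0, "rz": 0, "dx": 0, "dy": 0, "dz": -30, "gripper": 1}
    - {"rx": 0, "ry": 0, "rz": 0, "dx": 0, "dy": 0, "dz": -40, "gripper": 1}
    - {"rx": 0, "ry": 0, "rz": 0, "dx": -25, "dy": 0, "dz": -30, "gripper": 1}
    - {"rx": 0, "ry": 0, "rz": 0, "dx": -25, "dy": 0, "dz": -30, "gripper": 1}
    - {"rx": 0, "ry": 0, "rz": 0, "dx": -25, "dy": 0, "dz": -30, "gripper": 1}
    - {"rx": 0, "ry": 0, "rz": 0, "dx": 0, "dy": 0, "dz": 0, "gripper": 1}

```text
clock: 29.55
tcp_pos: [0.567, 0.1104, 0.2864]
orientation: [1.836, 1.507, -0.935]
contact_force: [0.4, 0.3, 0.2]
grip_width: 0.0857
gripper_force: 0.0
```

```bash
python3 - <<'E'
from kin import *
im=r.grab_frame("side");cv2.imwrite("pics/y1s.png",im);t=r.grab_frame("top");cv2.imwrite("pics/y1t.png",t)
m=orange("side",im);n,l,st,c=cv2.connectedComponentsWithStats(m)
for k in range(1,n):
    if st[k,4]>15:print("side",st[k],c[k].round(1))
m=orange("top",t);n,l,st,c=cv2.connectedComponentsWithStats(m)
for k in range(1,n):
    if st[k,4]>15:print("top",st[k],c[k].round(1))
# expected: orange ends ~ at ferrule top y=+50 -> 145mm from foot; rim at handle
for nm in("side","top"):
  for tilt in(0,-18,18):
    a=np.radians(tilt);print(nm,tilt,w2p(nm,[C(-43,-100.5+L*np.sin(a)-np.sin(a)*45,4+L*np.cos(a)) for L in(86,145,187)]).round(1).tolist())
o=r.get_obs();print(o["tcp_pos"],o["joints"].round(2))
E
```

```text
side [320 215  19  27 339] [327.7 226.8]
side [352 219  23  19 180] [362.7 226.3]
side [ 77 331  54  32 604] [104.5 345.8]
top [144 141   6   9  44] [146.5 145.3]
top [321 230  17  18 118] [331.4 240.7]
top [400 240  47  17 420] [430.  248.5]
side 0 [[324.4, 237.3], [325.1, 217.2], [325.7, 202.4]]
side -18 [[326.9, 237.1], [331.2, 216.0], [334.3, 200.9]]
side 18 [[321.9, 240.3], [318.7, 223.3], [316.4, 210.7]]
top 0 [[326.0, 242.7], [326.7, 238.0], [327.2, 234.3]]
top -18 [[330.6, 243.7], [338.3, 240.1], [344.3, 237.4]]
top 18 [[321.4, 242.4], [314.9, 237.0], [310.0, 232.9]]
[0.5654764  0.1096137  0.28369501] [-1.04  0.72  0.68  1.58  0.33  1.54 -0.67]
```

```bash
cat >> kin.py <<'E'
def path(p,R,n):
    o=r.get_obs();R0=Rn.from_rotvec(o["orientation"]);w=(R0.inv()*R).as_rotvec()/n
    A=sum(Rn.from_rotvec(w*k).as_matrix() for k in range(n));d=np.linalg.solve(A,R0.inv().apply(p-o["tcp_pos"]))
    x=o["tcp_pos"];out=[]
    for k in range(n):x=x+(R0*Rn.from_rotvec(w*k)).apply(d);out.append(x)
    print("path",np.array(out).round(2)[::3].tolist())
def pick(foot,top,g,z=.0257):
    """foot end, top end (xy), contact distance g mm from foot -> tcp, R"""
    foot=np.array(foot[:2]);b=np.array(top[:2])-foot;b/=np.linalg.norm(b);c=foot+b*(g+8.5)/1000;return np.r_[c,z],pickR(b),b
E
python3 - <<'E'
from kin import *
a=cv2.imread("pics/y1t.png");m=orange("top",a);m[:, :380]=0
ys,xs=np.nonzero(m);i=xs<xs.min()+3;print("foot px",xs.min(),ys[i].mean(),p2w("top",[(xs.min()-.5,ys[i].mean())],.007))
P,R,b=pick((.528,-.2249),(.5207,-.408),73);H=P+[0,0,.1]
step(H,R,10);path(H,R,10);q,e,an=IK(H,R,*json.load(open("kin.json")),[r.get_obs()["joints"]]);print(q.round(2),e,an)
# spoon/tongs: change vs first picture
d=cv2.absdiff(a,cv2.imread("pics/top0.png")).max(2);print("tongs diff",(d[215:240,380:455]>40).sum(),"spoon diff",(d[285:305,415:475]>40).sum())
E
```

```text
foot px 400 249.6 [[ 0.52647836 -0.22497398  0.007     ]]
t 29.65 tcp [0.5655 0.1096 0.2837] J [-1.04  0.72  0.68  1.58  0.33  1.54 -0.67] gw 0.0853 | rows 10 r [-0.21  8.41 -0.95] d [-39.1   1.9  29.5]
path [[0.56, 0.06, 0.3], [0.54, -0.08, 0.3], [0.53, -0.21, 0.24], [0.52, -0.31, 0.13]]
[ 0.4   0.76  0.37  1.58 -0.64  1.32  1.01] 0.00016393792873375127 0.0001768785484207204
tongs diff 0 spoon diff 0
```

Request:
step_arm:
  moves:
    - {"rx": -0.2, "ry": 8.4, "rz": -0.9, "dx": -39, "dy": 2, "dz": 29.5, "gripper": 0}
    - {"rx": -0.2, "ry": 8.4, "rz": -0.9, "dx": -39, "dy": 2, "dz": 29.5, "gripper": 0}
    - {"rx": -0.2, "ry": 8.4, "rz": -0.9, "dx": -39, "dy": 2, "dz": 29.5, "gripper": 0}
    - {"rx": -0.2, "ry": 8.4, "rz": -0.9, "dx": -39, "dy": 2, "dz": 29.5, "gripper": 0}
    - {"rx": -0.2, "ry": 8.4, "rz": -1, "dx": -39, "dy": 2, "dz": 29.5, "gripper": 0}
    - {"rx": -0.2, "ry": 8.4, "rz": -1, "dx": -39, "dy": 2, "dz": 29.5, "gripper": 0}
    - {"rx": -0.2, "ry": 8.4, "rz": -1, "dx": -39, "dy": 2, "dz": 29.5, "gripper": 0}
    - {"rx": -0.2, "ry": 8.4, "rz": -1, "dx": -39, "dy": 2, "dz": 29.5, "gripper": 0}
    - {"rx": -0.2, "ry": 8.4, "rz": -1, "dx": -39, "dy": 2, "dz": 29.5, "gripper": 0}
    - {"rx": -0.2, "ry": 8.4, "rz": -1, "dx": -39, "dy": 2, "dz": 29.5, "gripper": 0}
    - {"rx": 0, "ry": 0, "rz": 0, "dx": 0, "dy": 0, "dz": 0, "gripper": 0}
    - {"rx": 0, "ry": 0, "rz": 0, "dx": 0, "dy": 0, "dz": 0, "gripper": 0}

```text
clock: 31.15
tcp_pos: [0.5254, -0.3059, 0.1248]
orientation: [-1.969, -1.893, -0.525]
contact_force: [0.9, 0.4, 0.8]
grip_width: 0.0426
gripper_force: 0.0
```

```bash
python3 - <<'E'
from kin import *
P,R,b=pick((.5275,-.2249),(.5207,-.408),73);step(P+[0,0,.04],R,2);step(P,R,1);print(P)
E
```

```text
t 31.15 tcp [ 0.5254 -0.3059  0.1248] J [ 0.36  0.72  0.41  1.65 -0.7   1.28  1.05] gw 0.0426 | rows 2 r [ 0.    0.04 -0.07] d [-14.9  -0.4  25.5]
t 31.15 tcp [ 0.5254 -0.3059  0.1248] J [ 0.36  0.72  0.41  1.65 -0.7   1.28  1.05] gw 0.0426 | rows 1 r [ 0.    0.07 -0.14] d [-49.8  -0.8  85.6]
[ 0.52447532 -0.30634385  0.0257    ]
```

Descend, grip and lift in one go, then rotate.

Request:
step_arm:
  moves:
    - {"rx": 0, "ry": 0, "rz": 0, "dx": -15, "dy": -1, "dz": 26, "gripper": 0}
    - {"rx": 0, "ry": 0, "rz": 0, "dx": -15, "dy": 0, "dz": 26, "gripper": 0}
    - {"rx": 0, "ry": 0, "rz": 0, "dx": -13, "dy": 0, "dz": 22, "gripper": 0}
    - {"rx": 0, "ry": 0, "rz": 0, "dx": -7, "dy": 0, "dz": 12, "gripper": 0}
    - {"rx": 0, "ry": 0, "rz": 0, "dx": 0, "dy": 0, "dz": 0, "gripper": 0}
    - {"rx": 0, "ry": 0, "rz": 0, "dx": 0, "dy": 0, "dz": 0, "gripper": -1}
    - {"rx": 0, "ry": 0, "rz": 0, "dx": 0, "dy": 0, "dz": 0, "gripper": -1}
    - {"rx": 0, "ry": 0, "rz": 0, "dx": 0, "dy": 0, "dz": 0, "gripper": -1}
    - {"rx": 0, "ry": 0, "rz": 0, "dx": 0, "dy": 0, "dz": 0, "gripper": -1}

```text
clock: 32.28
tcp_pos: [0.5257, -0.3075, 0.0278]
orientation: [-1.97, -1.897, -0.527]
contact_force: [-0.1, -2.0, 6.9]
grip_width: 0.0198
gripper_force: 49.5
```

```bash
python3 - <<'E'
from kin import *
o=r.get_obs();f,b=hold(Rn.from_rotvec(o["orientation"]),o["tcp_pos"],[.5275,-.2249,.007],(-.0068,-.1831));json.dump([f.tolist(),b.tolist()],open("held.json","w"));print(f,b,o["tcp_pos"],o["orientation"])
E
```

```text
[ 0.06135615 -0.00142386  0.05914792] [-0.86765811  0.00148374 -0.49715913] [ 0.52567219 -0.30753329  0.02782015] [-1.96992179 -1.89678562 -0.5273634 ]
```

Request:
step_arm:
  moves:
    - {"rx": 0, "ry": 0, "rz": 0, "dx": 10, "dy": 0, "dz": -17, "gripper": -1}
    - {"rx": 0, "ry": 0, "rz": 0, "dx": 22, "dy": 0, "dz": -38, "gripper": -1}
    - {"rx": 0, "ry": 0, "rz": 0, "dx": 22, "dy": 0, "dz": -38, "gripper": -1}
    - {"rx": 0, "ry": 0, "rz": 0, "dx": 22, "dy": 0, "dz": -38, "gripper": -1}
    - {"rx": 0, "ry": 0, "rz": 0, "dx": 22, "dy": 0, "dz": -38, "gripper": -1}
    - {"rx": 0, "ry": 0, "rz": 0, "dx": 22, "dy": 0, "dz": -38, "gripper": -1}
    - {"rx": 0, "ry": -10, "rz": 0, "dx": 0, "dy": 0, "dz": 0, "gripper": -1}
    - {"rx": 0, "ry": -10, "rz": 0, "dx": 0, "dy": 0, "dz": 0, "gripper": -1}
    - {"rx": 0, "ry": -10, "rz": 0, "dx": 0, "dy": 0, "dz": 0, "gripper": -1}
    - {"rx": 0, "ry": -10, "rz": 0, "dx": 0, "dy": 0, "dz": 0, "gripper": -1}
    - {"rx": 0, "ry": -10, "rz": 0, "dx": 0, "dy": 0, "dz": 0, "gripper": -1}
    - {"rx": 0, "ry": -10, "rz": 0, "dx": 0, "dy": 0, "dz": 0, "gripper": -1}
    - {"rx": 0, "ry": -10, "rz": 0, "dx": 0, "dy": 0, "dz": 0, "gripper": -1}
    - {"rx": 0, "ry": -10, "rz": 0, "dx": 0, "dy": 0, "dz": 0, "gripper": -1}
    - {"rx": 0, "ry": -10, "rz": 0, "dx": 0, "dy": 0, "dz": 0, "gripper": -1}
    - {"rx": 0, "ry": 0, "rz": 0, "dx": 0, "dy": 0, "dz": 0, "gripper": -1}

```text
clock: 34.28
tcp_pos: [0.5259, -0.3026, 0.2635]
orientation: [1.608, 1.562, -0.941]
contact_force: [0.2, 0.2, -0.9]
grip_width: 0.02
gripper_force: 49.1
```

```bash
cat >> kin.py <<'E'
def comps(n,x0=250,img=None,a=15):
    m=orange(n,img);m[:,:x0]=0;k,l,st,c=cv2.connectedComponentsWithStats(m);print(n,[st[i].tolist() for i in range(1,k) if st[i,4]>a])
E
python3 - <<'E'
from kin import *
f,b=map(np.array,json.load(open("held.json")))
p,R=ins(f,b,3,.125);step(p,R,8);path(p,R,8)
o=r.get_obs();Q=Rn.from_rotvec(o["orientation"]);print("foot exp",w2p("side",[o["tcp_pos"]+Q.apply(f)]).round(1),o["orientation"].round(3));comps("side");comps("top")
E
```

```text
t 34.27 tcp [ 0.5259 -0.3026  0.2635] J [-0.82  0.75  1.1   2.05  0.65  0.7  -0.43] gw 0.02 | rows 8 r [1.   0.02 0.63] d [ 29.6  -0.5 -37.8]
path [[0.53, -0.26, 0.26], [0.54, -0.11, 0.24], [0.55, 0.03, 0.21]]
foot exp [[366.9 174.1]] [ 1.608  1.562 -0.941]
side [[368, 132, 10, 11, 71], [364, 153, 7, 22, 118], [320, 215, 19, 27, 339]]
top [[463, 211, 4, 22, 49]]
```

Request:
step_arm:
  moves:
    - {"rx": 0, "ry": 0, "rz": 0, "dx": -26, "dy": 0, "dz": -15, "gripper": -1}
    - {"rx": 0, "ry": 0, "rz": 0, "dx": -26, "dy": 0, "dz": -15, "gripper": -1}
    - {"rx": 0, "ry": 0, "rz": 0, "dx": 0, "dy": 0, "dz": 0, "gripper": -1}

```text
clock: 34.75
tcp_pos: [0.5241, -0.3085, 0.329]
orientation: [1.628, 1.551, -0.925]
contact_force: [0.0, -0.4, -1.8]
grip_width: 0.0199
gripper_force: 49.1
```

```bash
python3 - <<'E'
from kin import *
f,b=map(np.array,json.load(open("held.json")))
p,R=ins(f,b,3,.24);step(p,R,8);path(p,R,8)
q,e,a=IK(p,R,*json.load(open("kin.json")),[r.get_obs()["joints"]]);print(q.round(2),e,a)
E
```

```text
t 34.75 tcp [ 0.5241 -0.3085  0.329 ] J [-0.87  0.62  1.17  2.01  0.67  0.8  -0.34] gw 0.0199 | rows 8 r [ 1.   -0.07  0.51] d [ 24.9  -0.7 -41.4]
path [[0.53, -0.26, 0.33], [0.54, -0.12, 0.33], [0.55, 0.03, 0.32]]
[-1.12  0.84  0.88  1.48  0.33  1.55 -0.55] 0.0001499706163394243 8.177141705035748e-05
```

Request:
step_arm:
  moves:
    - {"rx": 1, "ry": 0, "rz": 0.5, "dx": 25, "dy": -1, "dz": -41, "gripper": -1}
    - {"rx": 1, "ry": 0, "rz": 0.5, "dx": 25, "dy": -1, "dz": -41, "gripper": -1}
    - {"rx": 1, "ry": 0, "rz": 0.5, "dx": 25, "dy": -1, "dz": -41, "gripper": -1}
    - {"rx": 1, "ry": 0, "rz": 0.5, "dx": 25, "dy": -1, "dz": -41, "gripper": -1}
    - {"rx": 1, "ry": 0, "rz": 0.5, "dx": 25, "dy": -1, "dz": -42, "gripper": -1}
    - {"rx": 1, "ry": 0, "rz": 0.5, "dx": 25, "dy": 0, "dz": -42, "gripper": -1}
    - {"rx": 1, "ry": 0, "rz": 0.5, "dx": 25, "dy": 0, "dz": -42, "gripper": -1}
    - {"rx": 1, "ry": 0, "rz": 0.5, "dx": 25, "dy": 0, "dz": -42, "gripper": -1}
    - {"rx": 0, "ry": 0, "rz": 0, "dx": 0, "dy": 0, "dz": 0, "gripper": -1}
    - {"rx": 0, "ry": 0, "rz": 0, "dx": 0, "dy": 0, "dz": 0, "gripper": -1}

```text
clock: 36.0
tcp_pos: [0.5609, 0.078, 0.3183]
orientation: [1.761, 1.452, -1.024]
contact_force: [-0.4, -0.8, -0.9]
grip_width: 0.0196
gripper_force: 49.1
```

```bash
python3 - <<'E'
from kin import *
f,b=map(np.array,json.load(open("held.json")))
p,R=ins(f,b,3,.11);step(p,R,4)
im=r.grab_frame("side");cv2.imwrite("pics/y2s.png",im);comps("side",250,im)
E
```

```text
t 36.0 tcp [0.5609 0.078  0.3183] J [-1.19  0.83  1.    1.61  0.26  1.51 -0.47] gw 0.0196 | rows 4 r [-0.04 -0.05  0.13] d [27.   0.4 16.1]
side [[303, 138, 21, 22, 273], [309, 169, 7, 26, 166], [320, 215, 19, 27, 340]]
```

Request:
step_arm:
  moves:
    - {"rx": 0, "ry": 0, "rz": 0.5, "dx": 27, "dy": 0.5, "dz": 16, "gripper": -1}
    - {"rx": 0, "ry": 0, "rz": 0, "dx": 27, "dy": 0.5, "dz": 16, "gripper": -1}
    - {"rx": 0, "ry": 0, "rz": 0, "dx": 27, "dy": 0.5, "dz": 16, "gripper": -1}
    - {"rx": 0, "ry": 0, "rz": 0, "dx": 24, "dy": 0, "dz": 14, "gripper": -1}
    - {"rx": 0, "ry": 0, "rz": 0, "dx": 0, "dy": 0, "dz": 0, "gripper": -1}
    - {"rx": 0, "ry": 0, "rz": 0, "dx": 0, "dy": 0, "dz": 0, "gripper": -1}

```text
clock: 36.8
tcp_pos: [0.5623, 0.0774, 0.197]
orientation: [1.762, 1.441, -1.02]
contact_force: [0.8, -0.1, -1.0]
grip_width: 0.02
gripper_force: 49.1
```

```bash
python3 - <<'E'
from kin import *
f,b=map(np.array,json.load(open("held.json")))
p,R=ins(f,b,3,.110);step(p,R,1);p,R=ins(f,b,3,.036);step(p,R,1)
im=r.grab_frame("side");comps("side",250,im);o=r.get_obs();print(w2p("side",[o["tcp_pos"]+Rn.from_rotvec(o["orientation"]).apply(f)]))
E
```

```text
t 36.8 tcp [0.5623 0.0774 0.197 ] J [-1.15  0.97  0.91  1.66  0.17  1.36 -0.57] gw 0.02 | rows 1 r [-0.04 -0.02  0.01] d [ 2.8 -0.7  3.7]
t 36.8 tcp [0.5623 0.0774 0.197 ] J [-1.15  0.97  0.91  1.66  0.17  1.36 -0.57] gw 0.02 | rows 1 r [-0.04 -0.02  0.01] d [67.  -0.7 40.5]
side [[302, 186, 20, 21, 296], [320, 215, 19, 27, 337], [307, 217, 7, 22, 123]]
[[310.12195861 237.75654202]]
```

Request:
step_arm:
  moves:
    - {"rx": 0, "ry": 0, "rz": 0, "dx": 14, "dy": -0.7, "dz": 10, "gripper": -1}
    - {"rx": 0, "ry": 0, "rz": 0, "dx": 14, "dy": 0, "dz": 8, "gripper": -1}
    - {"rx": 0, "ry": 0, "rz": 0, "dx": 14, "dy": 0, "dz": 8, "gripper": -1}
    - {"rx": 0, "ry": 0, "rz": 0, "dx": 14, "dy": 0, "dz": 8, "gripper": -1}
    - {"rx": 0, "ry": 0, "rz": 0, "dx": 11, "dy": 0, "dz": 6.5, "gripper": -1}
    - {"rx": 0, "ry": 6, "rz": 0, "dx": 0, "dy": 0, "dz": 0, "gripper": -1}
    - {"rx": 0, "ry": 0, "rz": 0, "dx": 0, "dy": 0, "dz": 0, "gripper": -1}

```text
clock: 37.72
tcp_pos: [0.5604, 0.0756, 0.1181]
orientation: [1.842, 1.504, -0.941]
contact_force: [-2.2, 1.3, -0.7]
grip_width: 0.0198
gripper_force: 51.7
```

```bash
python3 - <<'E'
from kin import *
f,b=map(np.array,json.load(open("held.json")))
p,R=ins(f,b,3,.036);step(p,R,1);comps("side")
E
```

```text
t 37.73 tcp [0.5604 0.0756 0.1181] J [-1.1   1.01  0.84  1.7   0.09  1.22 -0.6 ] gw 0.0198 | rows 1 r [-0.17 -6.06 -0.01] d [-0.2  0.8 -0.6]
side [[304, 215, 35, 27, 574], [307, 245, 7, 6, 27]]
```

Request:
step_arm:
  moves:
    - {"rx": 0, "ry": 0, "rz": 0, "dx": -6, "dy": 0, "dz": -4, "gripper": -1}
    - {"rx": 0, "ry": 0, "rz": 0, "dx": 0, "dy": 0, "dz": 0, "gripper": 1}
    - {"rx": 0, "ry": 0, "rz": 0, "dx": 0, "dy": 0, "dz": 0, "gripper": 1}
    - {"rx": 0, "ry": 0, "rz": 0, "dx": 0, "dy": 0, "dz": 0, "gripper": 1}
    - {"rx": 0, "ry": 0, "rz": 0, "dx": 0, "dy": 0, "dz": 0, "gripper": 1}
    - {"rx": 0, "ry": 0, "rz": 0, "dx": 0, "dy": 0, "dz": 0, "gripper": 1}
    - {"rx": 0, "ry": 0, "rz": 0, "dx": 0, "dy": 0, "dz": -20, "gripper": 1}
    - {"rx": 0, "ry": 0, "rz": 0, "dx": 0, "dy": 0, "dz": -30, "gripper": 1}
    - {"rx": 0, "ry": 0, "rz": 0, "dx": 0, "dy": 0, "dz": -40, "gripper": 1}
    - {"rx": 0, "ry": 0, "rz": 0, "dx": -30, "dy": 0, "dz": -20, "gripper": 1}
    - {"rx": 0, "ry": 0, "rz": 0, "dx": -30, "dy": 0, "dz": -20, "gripper": 1}
    - {"rx": 0, "ry": 0, "rz": 0, "dx": -30, "dy": 0, "dz": -20, "gripper": 1}
    - {"rx": 0, "ry": 0, "rz": 0, "dx": -30, "dy": 0, "dz": -20, "gripper": 1}
    - {"rx": 0, "ry": 0, "rz": 0, "dx": 0, "dy": 0, "dz": 0, "gripper": 1}

```text
clock: 39.52
tcp_pos: [0.5751, 0.1417, 0.3243]
orientation: [1.842, 1.504, -0.935]
contact_force: [-0.0, -0.4, -0.6]
grip_width: 0.0853
gripper_force: 0.0
```

```bash
python3 - <<'E'
from kin import *
im=r.grab_frame("side");t=r.grab_frame("top");cv2.imwrite("pics/y3s.png",im);cv2.imwrite("pics/y3t.png",t);comps("side",250,im);comps("top",250,t)
for w in(4,3):
  for ti in(0,-9):
    a=np.radians(ti);print(w,ti,[w2p("side",[C(-43,100.5-67*(w-1)+(L-45)*np.sin(a),4+L*np.cos(a)) for L in(86,145)]).round(1).tolist()])
d=cv2.absdiff(t,cv2.imread("pics/top0.png")).max(2);print("tongs diff",(d[215:240,380:455]>40).sum(),"spoon diff",(d[285:305,415:475]>40).sum())
P,R,b=pick((.3893,-.2693),(.3839,-.412),85);H=P+[0,0,.1];print(P)
step(H,R,12);path(H,R,12);q,e,an=IK(H,R,*json.load(open("kin.json")),[r.get_obs()["joints"]]);print(q.round(2),e,an)
Q,e,an=IK(P,R,*json.load(open("kin.json")),[q]);print(Q.round(2),e,an)
E
```

```text
side [[303, 215, 36, 36, 585]]
top [[321, 230, 17, 18, 116]]
4 0 [[[324.4, 237.3], [325.1, 217.2]]]
4 -9 [[[325.7, 236.8], [328.2, 216.0]]]
3 0 [[[310.6, 246.0], [311.1, 225.3]]]
3 -9 [[[312.0, 245.5], [314.5, 224.0]]]
tongs diff 5 spoon diff 0
[ 0.38576434 -0.36273313  0.0257    ]
t 39.62 tcp [0.574  0.1423 0.3212] J [-1.18  0.82  0.95  1.5   0.19  1.59 -0.49] gw 0.0851 | rows 12 r [-0.18  6.99 -0.82] d [-41.3  -9.6  30.3]
path [[0.56, 0.1, 0.34], [0.5, -0.05, 0.35], [0.45, -0.19, 0.3], [0.41, -0.31, 0.21]]
[ 0.37  0.75  0.7   1.74 -0.7   1.4   1.35] 0.00020069977642749934 0.00017859792794224546
[ 0.41  0.91  0.63  1.72 -0.79  1.29  1.42] 2.3862025503658138e-05 7.520825804530142e-06
```

Request:
step_arm:
  moves:
    - {"rx": -0.2, "ry": 7, "rz": -0.8, "dx": -41, "dy": -9.5, "dz": 30, "gripper": 0}
    - {"rx": -0.2, "ry": 7, "rz": -0.8, "dx": -41, "dy": -9.5, "dz": 30, "gripper": 0}
    - {"rx": -0.2, "ry": 7, "rz": -0.8, "dx": -41, "dy": -9.5, "dz": 30, "gripper": 0}
    - {"rx": -0.2, "ry": 7, "rz": -0.8, "dx": -41, "dy": -9.5, "dz": 30, "gripper": 0}
    - {"rx": -0.2, "ry": 7, "rz": -0.8, "dx": -41, "dy": -9.5, "dz": 30, "gripper": 0}
    - {"rx": -0.2, "ry": 7, "rz": -0.8, "dx": -41, "dy": -9.5, "dz": 30, "gripper": 0}
    - {"rx": -0.2, "ry": 7, "rz": -0.8, "dx": -41, "dy": -9.5, "dz": 30, "gripper": 0}
    - {"rx": -0.2, "ry": 7, "rz": -0.8, "dx": -41, "dy": -9.5, "dz": 30, "gripper": 0}
    - {"rx": -0.2, "ry": 7, "rz": -0.8, "dx": -42, "dy": -10, "dz": 31, "gripper": 0}
    - {"rx": -0.2, "ry": 7, "rz": -0.8, "dx": -42, "dy": -10, "dz": 31, "gripper": 0}
    - {"rx": -0.2, "ry": 7, "rz": -0.9, "dx": -42, "dy": -10, "dz": 31, "gripper": 0}
    - {"rx": -0.2, "ry": 7, "rz": -0.9, "dx": -42, "dy": -10, "dz": 31, "gripper": 0}
    - {"rx": 0, "ry": 0, "rz": 0, "dx": 0, "dy": 0, "dz": 0, "gripper": 0}
    - {"rx": 0, "ry": 0, "rz": 0, "dx": 0, "dy": 0, "dz": 0, "gripper": 0}

```text
clock: 41.38
tcp_pos: [0.3895, -0.3491, 0.1421]
orientation: [-2.002, -1.916, -0.468]
contact_force: [1.0, -0.4, 0.8]
grip_width: 0.0427
gripper_force: 0.0
```

```bash
python3 - <<'E'
from kin import *
im=r.grab_frame("side");m=orange("side",im)
for c in range(302,340,3):
    k=np.nonzero(m[200:260,c])[0]+200;print(c,(k.min(),k.max()) if len(k) else None,end=" ")
print();t=r.grab_frame("top");comps("top",250,t)
d=cv2.absdiff(t,cv2.imread("pics/top0.png")).max(2);print("tongs diff",(d[215:240,380:455]>40).sum())
P,R,b=pick((.3893,-.2693),(.3839,-.412),85);step(P,R,1)
E
```

```text
302 None 305 (np.int64(229), np.int64(247)) 308 (np.int64(230), np.int64(248)) 311 (np.int64(231), np.int64(249)) 314 (np.int64(233), np.int64(250)) 317 (np.int64(234), np.int64(247)) 320 (np.int64(235), np.int64(237)) 323 (np.int64(216), np.int64(240)) 326 (np.int64(216), np.int64(241)) 329 (np.int64(217), np.int64(238)) 332 (np.int64(218), np.int64(234)) 335 (np.int64(218), np.int64(231)) 338 (np.int64(220), np.int64(221)) 
top [[330, 230, 8, 18, 84], [321, 242, 8, 5, 19]]
tongs diff 7
t 41.48 tcp [ 0.3914 -0.3482  0.1441] J [ 0.28  0.67  0.73  1.84 -0.72  1.31  1.33] gw 0.0427 | rows 1 r [-0.34  3.17 -0.18] d [-66.6  -4.2  99. ]
```

Request:
step_arm:
  moves:
    - {"rx": -0.3, "ry": 3.2, "rz": 0, "dx": 0, "dy": -4, "dz": 0, "gripper": 0}
    - {"rx": 0, "ry": 0, "rz": 0, "dx": -18, "dy": 0, "dz": 30, "gripper": 0}
    - {"rx": 0, "ry": 0, "rz": 0, "dx": -18, "dy": 0, "dz": 30, "gripper": 0}
    - {"rx": 0, "ry": 0, "rz": 0, "dx": 0, "dy": 0, "dz": 0, "gripper": 0}
    - {"rx": 0, "ry": 0, "rz": 0, "dx": 0, "dy": 0, "dz": 0, "gripper": 0}

```text
clock: 42.1
tcp_pos: [0.3871, -0.3501, 0.0753]
orientation: [-1.97, -1.891, -0.526]
contact_force: [0.6, -0.1, 0.7]
grip_width: 0.0425
gripper_force: 0.0
```

```bash
python3 - <<'E'
from kin import *
P,R,b=pick((.3893,-.2693),(.3839,-.412),85);step(P,R,1)
E
```

```text
t 42.1 tcp [ 0.3871 -0.3501  0.0753] J [ 0.36  0.79  0.66  1.84 -0.79  1.27  1.42] gw 0.0425 | rows 1 r [ 0.01  0.04 -0.19] d [-35.8  -0.7  36.7]
```

Request:
step_arm:
  moves:
    - {"rx": 0, "ry": 0, "rz": 0, "dx": -16, "dy": -0.7, "dz": 6, "gripper": 0}
    - {"rx": 0, "ry": 0, "rz": 0, "dx": -10, "dy": 0, "dz": 15, "gripper": 0}
    - {"rx": 0, "ry": 0, "rz": 0, "dx": -10, "dy": 0, "dz": 16, "gripper": 0}
    - {"rx": 0, "ry": 0, "rz": 0, "dx": 0, "dy": 0, "dz": 0, "gripper": 0}
    - {"rx": 0, "ry": 0, "rz": 0, "dx": 0, "dy": 0, "dz": 0, "gripper": -1}
    - {"rx": 0, "ry": 0, "rz": 0, "dx": 0, "dy": 0, "dz": 0, "gripper": -1}
    - {"rx": 0, "ry": 0, "rz": 0, "dx": 0, "dy": 0, "dz": 0, "gripper": -1}
    - {"rx": 0, "ry": 0, "rz": 0, "dx": 0, "dy": 0, "dz": 0, "gripper": -1}
    - {"rx": 0, "ry": 0, "rz": 0, "dx": 0, "dy": 0, "dz": 0, "gripper": -1}

```text
clock: 43.22
tcp_pos: [0.3843, -0.3629, 0.0233]
orientation: [-1.971, -1.887, -0.525]
contact_force: [0.1, -0.1, -0.4]
grip_width: 0.0346
gripper_force: 49.7
```

```bash
python3 - <<'E'
from kin import *
o=r.get_obs();f,b=hold(Rn.from_rotvec(o["orientation"]),o["tcp_pos"],[.3893,-.2693,.007],(-.0054,-.1427));json.dump([f.tolist(),b.tolist()],open("held.json","w"));print(f,b,o["tcp_pos"],o["grip_width"])
E
```

```text
[0.07294271 0.00104904 0.06102354] [-0.86562331  0.00480587 -0.50067274] [ 0.38432048 -0.36286732  0.02330871] 0.03458326797106812
```

Request:
step_arm:
  moves:
    - {"rx": 0, "ry": 0, "rz": 0, "dx": 0, "dy": 0, "dz": 0, "gripper": 0.1}
    - {"rx": 0, "ry": 0, "rz": 0, "dx": 0, "dy": 0, "dz": 0, "gripper": 0.1}
    - {"rx": 0, "ry": 0, "rz": 0, "dx": 6, "dy": 0, "dz": 3, "gripper": 0.1}
    - {"rx": 0, "ry": 0, "rz": 0, "dx": 6, "dy": 0, "dz": 3, "gripper": 0.1}
    - {"rx": 0, "ry": 0, "rz": 0, "dx": 0, "dy": 0, "dz": 0, "gripper": -1}
    - {"rx": 0, "ry": 0, "rz": 0, "dx": 0, "dy": 0, "dz": 0, "gripper": -1}
    - {"rx": 0, "ry": 0, "rz": 0, "dx": 0, "dy": 0, "dz": 0, "gripper": -1}
    - {"rx": 0, "ry": 0, "rz": 0, "dx": 0, "dy": 0, "dz": 0, "gripper": -1}
    - {"rx": 0, "ry": 0, "rz": 0, "dx": 0, "dy": 0, "dz": 0, "gripper": -1}

```text
clock: 44.35
tcp_pos: [0.385, -0.3499, 0.0243]
orientation: [-1.971, -1.887, -0.525]
contact_force: [-0.7, -1.3, 3.7]
grip_width: 0.0091
gripper_force: 51.1
```

```bash
python3 - <<'E'
from kin import *
o=r.get_obs();f,b=hold(Rn.from_rotvec(o["orientation"]),o["tcp_pos"],[.3893,-.2693,.007],(-.0054,-.1427));json.dump([f.tolist(),b.tolist()],open("held.json","w"));print(f,b)
E
```

```text
[0.06117672 0.00095025 0.0553647 ] [-0.86577706  0.00499341 -0.50040499]
```

Request:
step_arm:
  moves:
    - {"rx": 0, "ry": 0, "rz": 0, "dx": 10, "dy": 0, "dz": -17, "gripper": -1}
    - {"rx": 0, "ry": 0, "rz": 0, "dx": 22, "dy": 0, "dz": -38, "gripper": -1}
    - {"rx": 0, "ry": 0, "rz": 0, "dx": 22, "dy": 0, "dz": -38, "gripper": -1}
    - {"rx": 0, "ry": 0, "rz": 0, "dx": 22, "dy": 0, "dz": -38, "gripper": -1}
    - {"rx": 0, "ry": 0, "rz": 0, "dx": 22, "dy": 0, "dz": -38, "gripper": -1}
    - {"rx": 0, "ry": 0, "rz": 0, "dx": 22, "dy": 0, "dz": -38, "gripper": -1}
    - {"rx": 0, "ry": 0, "rz": 0, "dx": 0, "dy": 0, "dz": 0, "gripper": -1}

```text
clock: 45.22
tcp_pos: [0.386, -0.3508, 0.2673]
orientation: [-1.975, -1.892, -0.527]
contact_force: [0.4, -0.5, -0.4]
grip_width: 0.0094
gripper_force: 50.6
```

```bash
python3 - <<'E'
from kin import *
f,b=map(np.array,json.load(open("held.json")));kj=json.load(open("kin.json"))
o=r.get_obs();print(o["grip_width"],o["joints"].round(2))
p,R=ins(f,b,2,.235);print(p)
W=np.array([.47,-.25,.32]);step(W,R,11);path(W,R,11)
q,e,a=IK(W,R,*kj,[o["joints"]]);print(q.round(2),e,a);q,e,a=IK(p,R,*kj,[q]);print(q.round(2),e,a)
t=r.grab_frame("top");cv2.imwrite("pics/y4t.png",t)
d=cv2.absdiff(t,cv2.imread("pics/top0.png")).max(2);print("tongs diff",(d[215:240,380:455]>40).sum(),"spoon area diff",(d[285:305,415:475]>40).sum())
E
```

```text
0.009365987460501863 [ 0.27  0.53  0.79  1.74 -0.63  1.54  1.22]
[0.57123967 0.138569   0.31566542]
t 45.23 tcp [ 0.386  -0.3508  0.2673] J [ 0.27  0.53  0.79  1.74 -0.63  1.54  1.22] gw 0.0094 | rows 11 r [ 0.21 -8.15  0.87] d [ 9.8  6.4 -7.5]
path [[0.39, -0.35, 0.28], [0.41, -0.32, 0.31], [0.44, -0.29, 0.32], [0.46, -0.26, 0.32]]
[-1.13  0.89  1.45  2.    0.2   0.88 -0.12] 0.00042220160116911626 0.0002478591867053889
[-1.22  1.1   1.17  1.28  0.03  1.65 -0.36] 0.00020599737272906888 0.0001022588399595593
tongs diff 7 spoon area diff 184
```

Request:
step_arm:
  moves:
    - {"rx": 0.2, "ry": -8.2, "rz": 0.9, "dx": 10, "dy": 6, "dz": -7.5, "gripper": -1}
    - {"rx": 0.2, "ry": -8.2, "rz": 0.9, "dx": 10, "dy": 6, "dz": -7.5, "gripper": -1}
    - {"rx": 0.2, "ry": -8.2, "rz": 0.9, "dx": 10, "dy": 6, "dz": -7.5, "gripper": -1}
    - {"rx": 0.2, "ry": -8.2, "rz": 0.9, "dx": 10, "dy": 6, "dz": -7.5, "gripper": -1}
    - {"rx": 0.2, "ry": -8.2, "rz": 0.9, "dx": 10, "dy": 6, "dz": -7.5, "gripper": -1}
    - {"rx": 0.2, "ry": -8.1, "rz": 0.9, "dx": 10, "dy": 6, "dz": -7.5, "gripper": -1}
    - {"rx": 0.2, "ry": -8.1, "rz": 0.9, "dx": 10, "dy": 6, "dz": -7.5, "gripper": -1}
    - {"rx": 0.2, "ry": -8.1, "rz": 0.9, "dx": 10, "dy": 7, "dz": -7.5, "gripper": -1}
    - {"rx": 0.2, "ry": -8.1, "rz": 0.8, "dx": 10, "dy": 7, "dz": -7.5, "gripper": -1}
    - {"rx": 0.2, "ry": -8.1, "rz": 0.8, "dx": 10, "dy": 7, "dz": -7.5, "gripper": -1}
    - {"rx": 0.2, "ry": -8.1, "rz": 0.8, "dx": 10, "dy": 7, "dz": -7.5, "gripper": -1}
    - {"rx": 0, "ry": 0, "rz": 0, "dx": 0, "dy": 0, "dz": 0, "gripper": -1}

```text
clock: 46.78
tcp_pos: [0.4715, -0.2446, 0.3137]
orientation: [1.756, 1.452, -1.024]
contact_force: [-0.8, -0.7, 0.1]
grip_width: 0.0092
gripper_force: 50.7
```

```bash
python3 - <<'E'
from kin import *
f,b=map(np.array,json.load(open("held.json")));kj=json.load(open("kin.json"))
p,R=ins(f,b,2,.235);step(p,R,10);path(p,R,10)
q,e,a=IK(p,R,*kj,[r.get_obs()["joints"]]);print(q.round(2),e,a)
E
```

```text
t 46.77 tcp [ 0.4715 -0.2446  0.3137] J [-1.03  0.74  1.29  2.05  0.44  0.91 -0.3 ] gw 0.0092 | rows 10 r [-0.01  0.02  0.08] d [ 19.6   2.3 -34.4]
path [[0.48, -0.21, 0.31], [0.51, -0.09, 0.31], [0.54, 0.02, 0.31], [0.57, 0.14, 0.32]]
[-1.17  0.99  0.98  1.3   0.17  1.64 -0.48] 0.00020951311501599912 0.00010249640647319358
```

Request:
step_arm:
  moves:
    - {"rx": 0, "ry": 0, "rz": 0, "dx": 19.6, "dy": 2, "dz": -34.4, "gripper": -1}
    - {"rx": 0, "ry": 0, "rz": 0, "dx": 19.6, "dy": 2, "dz": -34.4, "gripper": -1}
    - {"rx": 0, "ry": 0, "rz": 0, "dx": 19.6, "dy": 2, "dz": -34.4, "gripper": -1}
    - {"rx": 0, "ry": 0, "rz": 0, "dx": 19.6, "dy": 2, "dz": -34.4, "gripper": -1}
    - {"rx": 0, "ry": 0, "rz": 0, "dx": 19.6, "dy": 2, "dz": -34.4, "gripper": -1}
    - {"rx": 0, "ry": 0, "rz": 0, "dx": 19.6, "dy": 2, "dz": -34.4, "gripper": -1}
    - {"rx": 0, "ry": 0, "rz": 0, "dx": 19.6, "dy": 2, "dz": -34.4, "gripper": -1}
    - {"rx": 0, "ry": 0, "rz": 0, "dx": 19.6, "dy": 3, "dz": -34.4, "gripper": -1}
    - {"rx": 0, "ry": 0, "rz": 0, "dx": 19.6, "dy": 3, "dz": -34.4, "gripper": -1}
    - {"rx": 0, "ry": 0, "rz": 0, "dx": 19.6, "dy": 3, "dz": -34.4, "gripper": -1}
    - {"rx": 0, "ry": 0, "rz": 0, "dx": 0, "dy": 0, "dz": 0, "gripper": -1}
    - {"rx": 0, "ry": 0, "rz": 0, "dx": 0, "dy": 0, "dz": 0, "gripper": -1}

```text
clock: 48.28
tcp_pos: [0.5707, 0.1343, 0.3213]
orientation: [1.771, 1.447, -1.015]
contact_force: [-0.7, -0.6, -0.3]
grip_width: 0.0094
gripper_force: 50.7
```

```bash
python3 - <<'E'
from kin import *
f,b=map(np.array,json.load(open("held.json")));kj=json.load(open("kin.json"))
p,R=ins(f,b,2,.11);step(p,R,4)
q,e,a=IK(p,R,*kj,[r.get_obs()["joints"]]);print(q.round(2),e,a)
im=r.grab_frame("side");cv2.imwrite("pics/y5s.png",im);comps("side",250,im)
t=r.grab_frame("top");cv2.imwrite("pics/y5t.png",t);comps("top",250,t)
E
```

```text
t 48.27 tcp [0.5707 0.1343 0.3213] J [-1.25  0.94  1.11  1.51  0.13  1.58 -0.39] gw 0.0094 | rows 4 r [-0.07 -0.09  0.05] d [28.8 -0.1 15.5]
[-1.17  1.18  0.99  1.31  0.02  1.54 -0.53] 5.906434351385326e-05 2.287419173846803e-05
side [[303, 215, 36, 36, 585]]
top [[329, 230, 9, 18, 88], [321, 241, 7, 6, 21]]
```

Request:
step_arm:
  moves:
    - {"rx": 0, "ry": 0, "rz": 0, "dx": 28.8, "dy": 0, "dz": 15.5, "gripper": -1}
    - {"rx": 0, "ry": 0, "rz": 0, "dx": 28.8, "dy": 0, "dz": 15.5, "gripper": -1}
    - {"rx": 0, "ry": 0, "rz": 0, "dx": 28.8, "dy": 0, "dz": 15.5, "gripper": -1}
    - {"rx": 0, "ry": 0, "rz": 0, "dx": 26, "dy": 0, "dz": 14, "gripper": -1}
    - {"rx": 0, "ry": 0, "rz": 0, "dx": 0, "dy": 0, "dz": 0, "gripper": -1}
    - {"rx": 0, "ry": 0, "rz": 0, "dx": 0, "dy": 0, "dz": 0, "gripper": -1}

```text
clock: 49.12
tcp_pos: [0.5723, 0.1403, 0.1932]
orientation: [1.767, 1.446, -1.015]
contact_force: [0.3, -0.5, -0.1]
grip_width: 0.0094
gripper_force: 50.7
```

```bash
python3 - <<'E'
from kin import *
f,b=map(np.array,json.load(open("held.json")))
p,R=ins(f,b,2,.11);step(p,R,1);p,R=ins(f,b,2,.036);step(p,R,1)
im=r.grab_frame("side");cv2.imwrite("pics/y6s.png",im);t=r.grab_frame("top")
ob=r.get_obs();ft=ob["tcp_pos"]+Rn.from_rotvec(ob["orientation"]).apply(f)
o=np.zeros((600,800,3),np.uint8);o[:570,:510]=cv2.resize(im[120:310,230:400],(510,570),interpolation=cv2.INTER_CUBIC)
o[:288,512:]=cv2.resize(t[180:276,255:351],(288,288),interpolation=cv2.INTER_CUBIC)
for P,col in((ft,(0,0,255)),(C(-43,33.5,90),(255,0,255))):
    u=((w2p("side",[P])[0]-[230,120])*3).astype(int);cv2.circle(o,tuple(u.tolist()),4,col,1)
cv2.imwrite("pics/v9.png",o);print(ft,C(-43,33.5,90))
E
```

```text
t 49.12 tcp [0.5723 0.1403 0.1932] J [-1.22  1.09  1.02  1.56  0.03  1.45 -0.48] gw 0.0094 | rows 1 r [-0.13 -0.16  0.22] d [ 1.2 -0.7  2.9]
t 49.12 tcp [0.5723 0.1403 0.1932] J [-1.22  1.09  1.02  1.56  0.03  1.45 -0.48] gw 0.0094 | rows 1 r [-0.13 -0.16  0.22] d [65.2 -0.7 40.1]
[0.57008384 0.12356246 0.11293219] [0.56915054 0.12132173 0.09      ]
```

View pics/v9.png

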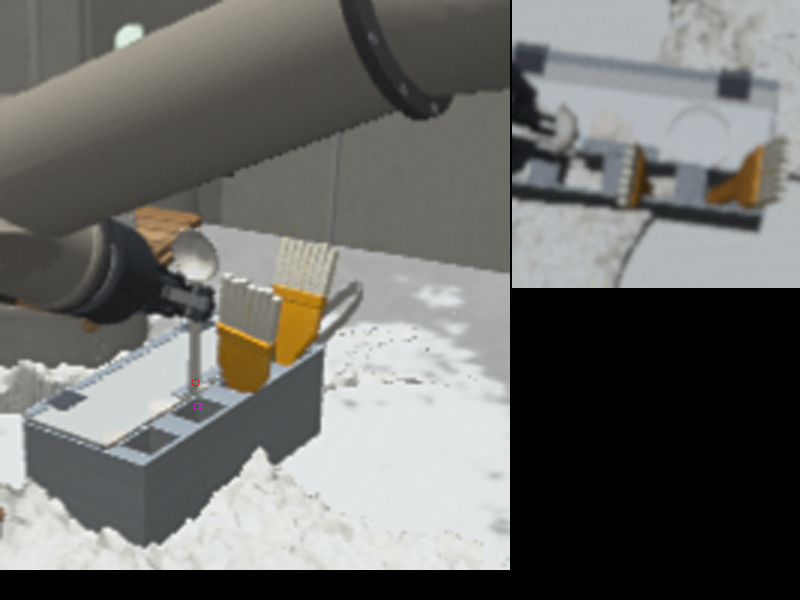

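Request:
step_arm:
  moves:
    - {"rx": 0, "ry": 0, "rz": 0, "dx": 14, "dy": -0.7, "dz": 10, "gripper": -1}
    - {"rx": 0, "ry": 0, "rz": 0, "dx": 14, "dy": 0, "dz": 8, "gripper": -1}
    - {"rx": 0, "ry": 0, "rz": 0, "dx": 14, "dy": 0, "dz": 8, "gripper": -1}
    - {"rx": 0, "ry": 0, "rz": 0, "dx": 14, "dy": 0, "dz": 8, "gripper": -1}
    - {"rx": 0, "ry": 2, "rz": 0, "dx": 0, "dy": 0, "dz": 0, "gripper": -1}
    - {"rx": 0, "ry": 0, "rz": 0, "dx": 0, "dy": 0, "dz": 0, "gripper": -1}

```text
clock: 49.98
tcp_pos: [0.5713, 0.1389, 0.128]
orientation: [1.795, 1.467, -0.988]
contact_force: [-0.5, -0.8, 0.4]
grip_width: 0.0094
gripper_force: 50.7
```

Request:
step_arm:
  moves:
    - {"rx": 0, "ry": 0, "rz": 0, "dx": 0, "dy": 0, "dz": 0, "gripper": 0.6}
    - {"rx": 0, "ry": 0, "rz": 0, "dx": 0, "dy": 0, "dz": 0, "gripper": 0.6}
    - {"rx": 0, "ry": 0, "rz": 0, "dx": 0, "dy": 0, "dz": 0, "gripper": 0.6}
    - {"rx": 0, "ry": 0, "rz": 0, "dx": 0, "dy": 0, "dz": 0, "gripper": 0.6}
    - {"rx": 0, "ry": 0, "rz": 0, "dx": 0, "dy": 0, "dz": -20, "gripper": 0.6}
    - {"rx": 0, "ry": 0, "rz": 0, "dx": 0, "dy": 0, "dz": -30, "gripper": 0.6}
    - {"rx": 0, "ry": 0, "rz": 0, "dx": 0, "dy": 0, "dz": -40, "gripper": 0.6}
    - {"rx": 0, "ry": 0, "rz": 0, "dx": -30, "dy": 0, "dz": -20, "gripper": 0.2}
    - {"rx": 0, "ry": 0, "rz": 0, "dx": -30, "dy": 0, "dz": -20, "gripper": 0.2}
    - {"rx": 0, "ry": 0, "rz": 0, "dx": -30, "dy": 0, "dz": -20, "gripper": 0.2}
    - {"rx": 0, "ry": 0, "rz": 0, "dx": -30, "dy": 0, "dz": -20, "gripper": 0.2}
    - {"rx": 0, "ry": 0, "rz": 0, "dx": 0, "dy": 0, "dz": 0, "gripper": 0.2}

```text
clock: 51.48
tcp_pos: [0.5876, 0.2174, 0.3221]
orientation: [1.795, 1.467, -0.984]
contact_force: [-0.2, 0.6, -1.1]
grip_width: 0.0509
gripper_force: 0.0
```

```bash
python3 - <<'E'
from kin import *
im=r.grab_frame("side");t=r.grab_frame("top");cv2.imwrite("pics/y7s.png",im);cv2.imwrite("pics/y7t.png",t);comps("side",250,im)
old=cv2.imread("pics/y3s.png") # before spoon, arm similar place
for ref in("y1s","y3s","x6s"):
    d=cv2.absdiff(im,cv2.imread(f"pics/{ref}.png")).max(2);d[:, :250]=0;d[:,302:]=0;d[:170]=0;d[270:]=0
    n,l,st,c=cv2.connectedComponentsWithStats((d>25).astype(np.uint8));print(ref,[st[i].tolist() for i in range(1,n) if st[i,4]>10])
for ti in(0,-15,15):
    a=np.radians(ti);print(ti,w2p("side",[C(-43,33.5+(L-45)*np.sin(a),4+L*np.cos(a)) for L in(86,100,122,146)]).round(1).tolist())
# tongs in top picture, dark pixels vs x6t background and first picture
d=cv2.absdiff(t,cv2.imread("pics/top0.png")).max(2);print("tongs diff",(d[215:240,380:455]>40).sum(),"spoon spot",(d[285:305,415:475]>40).sum())
o=r.get_obs();print(o["tcp_pos"],o["joints"].round(2))
# tongs colour profile in first picture: darkest rows per column
g=cv2.cvtColor(t,cv2.COLOR_BGR2GRAY)
for c in range(384,452,6):
    col=g[212:242,c].astype(int);bg=np.median(col);i=np.nonzero(col<bg-22)[0]+212;print(c,i.tolist(),end="; ")
E
```

```text
side [[303, 215, 36, 36, 473]]
y1s [[250, 170, 39, 15, 217], [265, 170, 12, 5, 35], [284, 170, 18, 12, 98], [297, 236, 5, 24, 68]]
y3s [[250, 170, 39, 15, 415], [297, 236, 5, 24, 69]]
x6s [[250, 170, 39, 15, 413], [297, 236, 5, 24, 69]]
0 [[295.7, 255.5], [295.8, 250.5], [295.8, 242.6], [295.9, 233.8]]
-15 [[298.2, 255.0], [299.0, 249.7], [300.4, 241.3], [301.9, 232.1]]
15 [[293.2, 258.1], [292.4, 253.8], [291.1, 247.0], [289.6, 239.3]]
tongs diff 6 spoon spot 13
[0.58657895 0.21777748 0.31862389] [-1.23  0.99  1.06  1.33  0.07  1.72 -0.42]
384 [226, 227]; 390 [224, 225, 229, 230, 231]; 396 [223, 224, 230, 231]; 402 [222, 223, 224, 230, 231]; 408 [222, 223, 230, 231]; 414 [221, 222, 223, 230, 231, 232]; 420 [221, 222, 228, 229, 230, 231, 232, 233]; 426 [221, 222, 229, 230, 231]; 432 [222]; 438 [222, 228]; 444 [222, 227]; 450 [];
```

```bash
python3 - <<'E'
from kin import *
kj=json.load(open("kin.json"))
L=p2w("top",[(383.7,227.3)],.0085)[0];A=p2w("top",[(414,222),(414,231),(402,223),(402,230.7)],.0085);Rr=p2w("top",[(449.5,225)],.0085)[0];print(L,A.round(4).tolist(),Rr,np.linalg.norm(L-Rr))
im=cv2.imread("pics/y7s.png");d=cv2.absdiff(im,cv2.imread("pics/y3s.png")).max(2);d[:,:250]=0;d[:,330:]=0;d[:190]=0;d[270:]=0
n,l,st,c=cv2.connectedComponentsWithStats((d>25).astype(np.uint8));print([st[i].tolist() for i in range(1,n) if st[i,4]>10])
P,R,b=pick(L,Rr,122);print(P,b);H=P+[0,0,.12]
step(H,R,13);path(H,R,13);q,e,an=IK(H,R,*kj,[r.get_obs()["joints"]]);print(q.round(2),e,an)
E
```

```text
[ 0.59522089 -0.18506964  0.0085    ] [[0.6057, -0.2761, 0.0085], [0.5786, -0.2731, 0.0085], [0.6048, -0.2402, 0.0085], [0.5817, -0.2378, 0.0085]] [ 0.59017052 -0.38100304  0.0085    ] 0.19599847763176503
[[297, 234, 16, 26, 250]]
[ 0.59185824 -0.31552631  0.0257    ] [-0.02576738 -0.99966797]
t 51.58 tcp [0.5866 0.2178 0.3186] J [-1.23  0.99  1.06  1.33  0.07  1.72 -0.42] gw 0.051 | rows 13 r [-0.21  6.73 -0.82] d [-38.6   6.   27.2]
path [[0.58, 0.17, 0.34], [0.58, 0.03, 0.36], [0.58, -0.11, 0.33], [0.58, -0.23, 0.26], [0.59, -0.32, 0.15]]
[ 0.22  0.95  0.68  1.31 -0.87  1.56  1.03] 0.0001442985903092363 0.00013751351875412643
```

Request:
step_arm:
  moves:
    - {"rx": -0.2, "ry": 6.7, "rz": -0.8, "dx": -38.6, "dy": 6, "dz": 27.2, "gripper": 0.2}
    - {"rx": -0.2, "ry": 6.7, "rz": -0.8, "dx": -38.6, "dy": 6, "dz": 27.2, "gripper": 0.2}
    - {"rx": -0.2, "ry": 6.7, "rz": -0.8, "dx": -38.6, "dy": 6, "dz": 27.2, "gripper": 0.2}
    - {"rx": -0.2, "ry": 6.7, "rz": -0.8, "dx": -38.6, "dy": 6, "dz": 27.2, "gripper": 0.2}
    - {"rx": -0.2, "ry": 6.7, "rz": -0.8, "dx": -38.6, "dy": 6, "dz": 27.2, "gripper": 0.2}
    - {"rx": -0.2, "ry": 6.7, "rz": -0.8, "dx": -38.6, "dy": 6, "dz": 27.2, "gripper": 0.2}
    - {"rx": -0.2, "ry": 6.7, "rz": -0.8, "dx": -38.6, "dy": 6, "dz": 27.2, "gripper": 0.2}
    - {"rx": -0.2, "ry": 6.7, "rz": -0.8, "dx": -38.6, "dy": 6, "dz": 27.2, "gripper": 0.2}
    - {"rx": -0.2, "ry": 6.7, "rz": -0.8, "dx": -38.6, "dy": 6, "dz": 27.2, "gripper": 0.2}
    - {"rx": -0.2, "ry": 6.8, "rz": -0.8, "dx": -38.6, "dy": 6, "dz": 27.2, "gripper": 0.2}
    - {"rx": -0.2, "ry": 6.8, "rz": -0.8, "dx": -38.6, "dy": 6, "dz": 27.2, "gripper": 0.2}
    - {"rx": -0.2, "ry": 6.8, "rz": -0.9, "dx": -38.6, "dy": 6, "dz": 27.2, "gripper": 0.2}
    - {"rx": -0.2, "ry": 6.8, "rz": -0.9, "dx": -38.6, "dy": 6, "dz": 27.2, "gripper": 0.2}
    - {"rx": 0, "ry": 0, "rz": 0, "dx": 0, "dy": 0, "dz": 0, "gripper": 0.2}
    - {"rx": 0, "ry": 0, "rz": 0, "dx": 0, "dy": 0, "dz": 0, "gripper": 0.2}
  grip_force: 40

```text
clock: 53.45
tcp_pos: [0.5918, -0.3154, 0.1467]
orientation: [-1.954, -1.903, -0.523]
contact_force: [1.3, 0.4, 0.4]
grip_width: 0.0514
gripper_force: 0.0
```

```bash
python3 - <<'E'
from kin import *
P,R,b=pick((.5952,-.1851),(.5902,-.3810),122);step(P+[0,0,.04],R,2);step(P,R,1)
E
```

```text
t 53.45 tcp [ 0.5918 -0.3154  0.1467] J [ 0.24  0.82  0.58  1.48 -0.81  1.43  1.04] gw 0.0514 | rows 2 r [-0.01 -0.01 -0.03] d [-20.3   0.1  35.1]
t 53.45 tcp [ 0.5918 -0.3154  0.1467] J [ 0.24  0.82  0.58  1.48 -0.81  1.43  1.04] gw 0.0514 | rows 1 r [-0.02 -0.02 -0.05] d [-60.7   0.2 104.7]
```

Request:
step_arm:
  moves:
    - {"rx": 0, "ry": 0, "rz": 0, "dx": -20, "dy": 0, "dz": 35, "gripper": 0.2}
    - {"rx": 0, "ry": 0, "rz": 0, "dx": -20, "dy": 0, "dz": 35, "gripper": 0.2}
    - {"rx": 0, "ry": 0, "rz": 0, "dx": -13, "dy": 0, "dz": 22, "gripper": 0.2}
    - {"rx": 0, "ry": 0, "rz": 0, "dx": -7.5, "dy": 0, "dz": 12.5, "gripper": 0.2}
    - {"rx": 0, "ry": 0, "rz": 0, "dx": 0, "dy": 0, "dz": 0, "gripper": 0.2}
    - {"rx": 0, "ry": 0, "rz": 0, "dx": 0, "dy": 0, "dz": 0, "gripper": -1}
    - {"rx": 0, "ry": 0, "rz": 0, "dx": 0, "dy": 0, "dz": 0, "gripper": -1}
    - {"rx": 0, "ry": 0, "rz": 0, "dx": 0, "dy": 0, "dz": 0, "gripper": -1}
    - {"rx": 0, "ry": 0, "rz": 0, "dx": 0, "dy": 0, "dz": 0, "gripper": -1}

```text
clock: 54.58
tcp_pos: [0.5928, -0.3171, 0.0286]
orientation: [-1.956, -1.907, -0.525]
contact_force: [0.2, -1.9, 6.8]
grip_width: 0.0244
gripper_force: 40.4
```

```bash
python3 - <<'E'
from kin import *
o=r.get_obs();f,b=hold(Rn.from_rotvec(o["orientation"]),o["tcp_pos"],[.5937,-.1851,.0085],(-.0050,-.1959));json.dump([f.tolist(),b.tolist()],open("held.json","w"));print(f,b,o["tcp_pos"],o["grip_width"])
E
```

```text
[ 0.10437558 -0.00258095  0.08318784] [-8.66886051e-01  7.78785520e-04 -4.98505735e-01] [ 0.59275006 -0.31707209  0.02858994] 0.024420020643455942
```

Request:
step_arm:
  moves:
    - {"rx": 0, "ry": 0, "rz": 0, "dx": 10, "dy": 0, "dz": -17, "gripper": -1}
    - {"rx": 0, "ry": 0, "rz": 0, "dx": 22, "dy": 0, "dz": -38, "gripper": -1}
    - {"rx": 0, "ry": 0, "rz": 0, "dx": 22, "dy": 0, "dz": -38, "gripper": -1}
    - {"rx": 0, "ry": 0, "rz": 0, "dx": 22, "dy": 0, "dz": -38, "gripper": -1}
    - {"rx": 0, "ry": 0, "rz": 0, "dx": 22, "dy": 0, "dz": -38, "gripper": -1}
    - {"rx": 0, "ry": 0, "rz": 0, "dx": 22, "dy": 0, "dz": -38, "gripper": -1}
    - {"rx": 0, "ry": 0, "rz": 0, "dx": 22, "dy": 0, "dz": -38, "gripper": -1}
    - {"rx": 0, "ry": 0, "rz": 0, "dx": 0, "dy": 0, "dz": 0, "gripper": -1}

```text
clock: 55.58
tcp_pos: [0.5922, -0.3168, 0.3153]
orientation: [-1.958, -1.911, -0.527]
contact_force: [0.1, -1.0, -0.7]
grip_width: 0.0245
gripper_force: 39.6
```

```bash
python3 - <<'E'
from kin import *
f,b=map(np.array,json.load(open("held.json")));kj=json.load(open("kin.json"))
o=r.get_obs();print(o["grip_width"],o["joints"].round(2))
p,R=ins(f,b,1,.235);print(p)
W=np.array([.56,-.25,.38])
q0,e,a=IK(W,R,*kj,[o["joints"]]);print("W",q0.round(2),e,a)
for y in(-.1,.05):
    q0,e,a=IK([.57,y,.38],R,*kj,[q0]);print(y,q0.round(2),e,a)
for z in(.235,.11,.01):
    p,R=ins(f,b,1,z);q0,e,a=IK(p,R,*kj,[q0]);print(z,p.round(3),q0.round(2),e,a)
step(W,R,11);path(W,R,11)
t=r.grab_frame("top");cv2.imwrite("pics/y8t.png",t);cv2.imwrite("pics/y8s.png",r.grab_frame("side"))
E
```

```text
0.02452585093369966 [ 0.22  0.66  0.64  1.35 -0.74  1.65  0.89]
[0.58875264 0.20620561 0.36695336]
W [-0.97  0.97  1.45  1.69  0.09  1.04  0.04] 0.0002965419468310536 0.0001868010870388879
-0.1 [-1.14  1.01  1.43  1.59  0.06  1.28 -0.06] 3.175712767788972e-05 1.6822056906094673e-05
0.05 [-1.23  1.06  1.37  1.4   0.02  1.55 -0.16] 4.8723491928954366e-05 2.5906570030106876e-05
0.235 [0.589 0.206 0.367] [-1.14  1.17  1.24  0.96 -0.05  1.88 -0.28] 0.0001637531678782006 6.769226396633288e-05
0.11 [0.589 0.206 0.242] [-1.16  1.3   1.19  1.03 -0.15  1.77 -0.39] 2.396046844201371e-05 1.1991437917631586e-05
0.01 [0.589 0.206 0.142] [-1.14  1.42  1.13  1.   -0.22  1.71 -0.48] 1.8859039412272654e-05 6.095738874077953e-06
t 55.58 tcp [ 0.5922 -0.3168  0.3153] J [ 0.22  0.66  0.64  1.35 -0.74  1.65  0.89] gw 0.0245 | rows 11 r [ 0.3  -8.15  0.95] d [ 5.  -3.8 -7.6]
path [[0.59, -0.32, 0.32], [0.58, -0.31, 0.35], [0.57, -0.29, 0.37], [0.56, -0.26, 0.38]]
```

Request:
step_arm:
  moves:
    - {"rx": 0.3, "ry": -8.2, "rz": 0.9, "dx": 5, "dy": -4, "dz": -7.5, "gripper": -1}
    - {"rx": 0.3, "ry": -8.2, "rz": 0.9, "dx": 5, "dy": -4, "dz": -7.5, "gripper": -1}
    - {"rx": 0.3, "ry": -8.2, "rz": 0.9, "dx": 5, "dy": -4, "dz": -7.5, "gripper": -1}
    - {"rx": 0.3, "ry": -8.2, "rz": 0.9, "dx": 5, "dy": -4, "dz": -7.5, "gripper": -1}
    - {"rx": 0.3, "ry": -8.2, "rz": 0.9, "dx": 5, "dy": -4, "dz": -7.5, "gripper": -1}
    - {"rx": 0.3, "ry": -8.1, "rz": 1, "dx": 5, "dy": -4, "dz": -7.5, "gripper": -1}
    - {"rx": 0.3, "ry": -8.1, "rz": 1, "dx": 5, "dy": -4, "dz": -7.5, "gripper": -1}
    - {"rx": 0.3, "ry": -8.1, "rz": 1, "dx": 5, "dy": -4, "dz": -7.5, "gripper": -1}
    - {"rx": 0.3, "ry": -8.1, "rz": 1, "dx": 5, "dy": -4, "dz": -7.5, "gripper": -1}
    - {"rx": 0.3, "ry": -8.1, "rz": 1, "dx": 5, "dy": -3, "dz": -8, "gripper": -1}
    - {"rx": 0.3, "ry": -8.1, "rz": 1, "dx": 5, "dy": -3, "dz": -8, "gripper": -1}
    - {"rx": 0, "ry": 0, "rz": 0, "dx": 0, "dy": 0, "dz": 0, "gripper": -1}

```text
clock: 57.18
tcp_pos: [0.5605, -0.245, 0.3719]
orientation: [1.757, 1.455, -1.025]
contact_force: [0.4, 0.0, -0.8]
grip_width: 0.0249
gripper_force: 39.6
```

```bash
python3 - <<'E'
from kin import *
f,b=map(np.array,json.load(open("held.json")))
W=np.array([.58,.12,.375]);p,R=ins(f,b,1,.2);step(W,R,9);path(W,R,9)
o=r.get_obs();Q=Rn.from_rotvec(o["orientation"]);ft=o["tcp_pos"]+Q.apply(f);tp=o["tcp_pos"]+Q.apply(f+b*.195)
s=r.grab_frame("side");d=cv2.absdiff(s,cv2.imread("pics/x6s.png")).max(2);g=cv2.cvtColor(s,cv2.COLOR_BGR2GRAY);print("foot,top exp px",w2p("side",[ft,tp]).round(1).tolist())
u=w2p("side",[ft])[0].astype(int)
# rows around foot: where does the thing end?
for y in range(u[1]-14,u[1]+12,2):
    k=np.nonzero(cv2.absdiff(s,cv2.imread("pics/y8s.png")).max(2)[y,u[0]-15:u[0]+16]>18)[0]+u[0]-15;print(y,k.tolist(),end=" ")
E
```

```text
t 57.17 tcp [ 0.5605 -0.245   0.3719] J [-0.93  0.8   1.3   1.8   0.33  1.04 -0.11] gw 0.0249 | rows 9 r [-0.   -0.    0.08] d [ 19.8  -5.7 -35. ]
path [[0.56, -0.2, 0.37], [0.57, -0.08, 0.37], [0.58, 0.04, 0.37]]
foot,top exp px [[353.1, 159.5], [356.3, 93.6]]
145 [344] 147 [358] 149 [358] 151 [355] 153 [] 155 [357] 157 [350, 354] 159 [354, 355] 161 [] 163 [] 165 [] 167 [] 169 []
```

Request:
step_arm:
  moves:
    - {"rx": 0, "ry": 0, "rz": 0, "dx": 20, "dy": -5.5, "dz": -35, "gripper": -1}
    - {"rx": 0, "ry": 0, "rz": 0, "dx": 20, "dy": -5.5, "dz": -35, "gripper": -1}
    - {"rx": 0, "ry": 0, "rz": 0, "dx": 20, "dy": -5.5, "dz": -35, "gripper": -1}
    - {"rx": 0, "ry": 0, "rz": 0, "dx": 20, "dy": -5.5, "dz": -35, "gripper": -1}
    - {"rx": 0, "ry": 0, "rz": 0, "dx": 20, "dy": -6, "dz": -35, "gripper": -1}
    - {"rx": 0, "ry": 0, "rz": 0, "dx": 20, "dy": -6, "dz": -35, "gripper": -1}
    - {"rx": 0, "ry": 0, "rz": 0, "dx": 20, "dy": -6, "dz": -35, "gripper": -1}
    - {"rx": 0, "ry": 0, "rz": 0, "dx": 20, "dy": -6, "dz": -35, "gripper": -1}
    - {"rx": 0, "ry": 0, "rz": 0, "dx": 19, "dy": -5, "dz": -35, "gripper": -1}
    - {"rx": 0, "ry": 0, "rz": 0, "dx": 0, "dy": 0, "dz": 0, "gripper": -1}

```text
clock: 58.48
tcp_pos: [0.582, 0.1186, 0.3793]
orientation: [1.765, 1.455, -1.014]
contact_force: [-0.1, -0.7, -0.5]
grip_width: 0.0246
gripper_force: 39.7
```

```bash
python3 - <<'E'
from kin import *
f,b=map(np.array,json.load(open("held.json")))
p,R=ins(f,b,1,.17);step(p,R,4);path(p,R,4);print(p)
E
```

```text
t 58.48 tcp [0.582  0.1186 0.3793] J [-1.25  0.94  1.23  1.46  0.13  1.61 -0.26] gw 0.0246 | rows 4 r [ 0.02 -0.13  0.08] d [27.7 -2.6 -9.1]
path [[0.58, 0.14, 0.36], [0.59, 0.21, 0.3]]
[0.58875264 0.20620561 0.30195336]
```

Request:
step_arm:
  moves:
    - {"rx": 0, "ry": 0, "rz": 0, "dx": 27.7, "dy": -2.6, "dz": -9, "gripper": -1}
    - {"rx": 0, "ry": 0, "rz": 0, "dx": 27.7, "dy": -2.6, "dz": -9, "gripper": -1}
    - {"rx": 0, "ry": 0, "rz": 0, "dx": 27.7, "dy": -2.6, "dz": -9, "gripper": -1}
    - {"rx": 0, "ry": -0.5, "rz": 0.3, "dx": 27.7, "dy": -2.6, "dz": -9, "gripper": -1}
    - {"rx": 0, "ry": 0, "rz": 0, "dx": 26, "dy": 0, "dz": 15, "gripper": -1}
    - {"rx": 0, "ry": 0, "rz": 0, "dx": 22, "dy": 0, "dz": 13, "gripper": -1}
    - {"rx": 0, "ry": 0, "rz": 0, "dx": 0, "dy": 0, "dz": 0, "gripper": -1}
    - {"rx": 0, "ry": 0, "rz": 0, "dx": 0, "dy": 0, "dz": 0, "gripper": -1}

```text
clock: 59.48
tcp_pos: [0.5875, 0.2023, 0.2463]
orientation: [1.762, 1.435, -1.023]
contact_force: [0.3, 0.2, -0.2]
grip_width: 0.0244
gripper_force: 39.6
```

```bash
python3 - <<'E'
from kin import *
f,b=map(np.array,json.load(open("held.json")))
p,R=ins(f,b,1,.11);step(p,R,1);p,R=ins(f,b,1,.04);step(p,R,1)
o=r.get_obs();Q=Rn.from_rotvec(o["orientation"]);ft=o["tcp_pos"]+Q.apply(f);print(ft,C(-43,100.5,90),w2p("side",[ft]).round(1))
s=r.grab_frame("side");cv2.imwrite("pics/y9s.png",s);D=cv2.absdiff(s,cv2.imread("pics/y8s.png")).max(2)
u=w2p("side",[ft])[0].astype(int)
for y in range(u[1]-14,u[1]+12,2):
    k=np.nonzero(D[y,u[0]-15:u[0]+16]>18)[0]+u[0]-15;print(y,k.tolist(),end=" ")
E
```

```text
t 59.48 tcp [0.5875 0.2023 0.2463] J [-1.25  1.13  1.12  1.39 -0.02  1.62 -0.41] gw 0.0244 | rows 1 r [-0.11  0.32 -0.19] d [ 5.8  0.4 -1.4]
t 59.48 tcp [0.5875 0.2023 0.2463] J [-1.25  1.13  1.12  1.39 -0.02  1.62 -0.41] gw 0.0244 | rows 1 r [-0.11  0.32 -0.19] d [66.7  0.2 33.2]
[0.58119335 0.18234964 0.11448615] [0.58236287 0.18700609 0.09      ] [[280.7 256.1]]
242 [275, 276, 277, 278, 279, 282, 283, 284, 285, 286] 244 [275, 276, 277, 278, 279, 280, 281, 282, 283, 284, 285, 286] 246 [275, 276, 277, 278, 279, 280, 281, 282, 283, 284, 285, 286] 248 [275, 276, 277, 278, 279, 280, 281, 282, 283, 284, 285, 286] 250 [276, 277, 278, 279, 280, 281, 282, 283, 284, 285] 252 [276, 277, 278, 279, 280, 281, 282, 283, 284, 285] 254 [276, 277, 278, 279, 280, 281, 282, 283, 284, 285] 256 [277, 281, 282, 283] 258 [] 260 [] 262 [] 264 [] 266 []
```

Request:
step_arm:
  moves:
    - {"rx": -0.1, "ry": 0.3, "rz": -0.2, "dx": 5.8, "dy": 0.4, "dz": -1.4, "gripper": -1}
    - {"rx": 0, "ry": 0, "rz": 0, "dx": 0, "dy": 0, "dz": 0, "gripper": -1}
    - {"rx": 0, "ry": 0, "rz": 0, "dx": 12, "dy": 0, "dz": 7, "gripper": -1}
    - {"rx": 0, "ry": 0, "rz": 0, "dx": 12, "dy": 0, "dz": 7, "gripper": -1}
    - {"rx": 0, "ry": 0, "rz": 0, "dx": 12, "dy": 0, "dz": 7, "gripper": -1}
    - {"rx": 0, "ry": 0, "rz": 0, "dx": 0, "dy": 0, "dz": 0, "gripper": -1}

```text
clock: 60.28
tcp_pos: [0.5879, 0.2068, 0.1974]
orientation: [1.76, 1.445, -1.023]
contact_force: [-0.6, 0.0, -0.1]
grip_width: 0.0248
gripper_force: 39.6
```

```bash
python3 - <<'E'
from kin import *
f,b=map(np.array,json.load(open("held.json")))
p,R=ins(f,b,1,.012);step(p,R,1);o=r.get_obs();print(o["contact_force"].round(1),(o["tcp_pos"]+Rn.from_rotvec(o["orientation"]).apply(f)).round(4))
E
```

```text
t 60.27 tcp [0.5879 0.2068 0.1974] J [-1.24  1.18  1.08  1.4  -0.06  1.58 -0.44] gw 0.0248 | rows 1 r [-0.04  0.09  0.21] d [46.2  1.1 27. ]
[-0.6  0.  -0.1] [0.581  0.1875 0.0655]
```

Request:
step_arm:
  moves:
    - {"rx": 0, "ry": 0, "rz": 0.2, "dx": 12, "dy": 1, "dz": 7, "gripper": -1}
    - {"rx": 0, "ry": 0, "rz": 0, "dx": 12, "dy": 0, "dz": 7, "gripper": -1}
    - {"rx": 0, "ry": 0, "rz": 0, "dx": 12, "dy": 0, "dz": 7, "gripper": -1}
    - {"rx": 0, "ry": 0, "rz": 0, "dx": 8, "dy": 0, "dz": 5, "gripper": -1}
    - {"rx": 0, "ry": 0, "rz": 0, "dx": 0, "dy": 0, "dz": 0, "gripper": -1}

```text
clock: 60.9
tcp_pos: [0.5892, 0.206, 0.1472]
orientation: [1.763, 1.441, -1.019]
contact_force: [-0.1, -0.5, -0.5]
grip_width: 0.0246
gripper_force: 39.6
```

Request:
step_arm:
  moves:
    - {"rx": 0, "ry": 0, "rz": 0, "dx": 4, "dy": 0, "dz": 2, "gripper": -1}
    - {"rx": 0, "ry": 0, "rz": 0, "dx": 0, "dy": 0, "dz": 0, "gripper": 0.3}
    - {"rx": 0, "ry": 0, "rz": 0, "dx": 0, "dy": 0, "dz": 0, "gripper": 0.3}
    - {"rx": 0, "ry": 0, "rz": 0, "dx": 0, "dy": 0, "dz": 0, "gripper": 0.3}
    - {"rx": 0, "ry": 0, "rz": 0, "dx": 0, "dy": 0, "dz": -20, "gripper": 0.3}
    - {"rx": 0, "ry": 0, "rz": 0, "dx": 0, "dy": 0, "dz": -30, "gripper": 0.3}
    - {"rx": 0, "ry": 0, "rz": 0, "dx": 0, "dy": 0, "dz": -40, "gripper": 0.3}
    - {"rx": 0, "ry": 0, "rz": 0, "dx": -30, "dy": 0, "dz": -30, "gripper": 0.3}
    - {"rx": 0, "ry": 0, "rz": 0, "dx": -30, "dy": 0, "dz": -30, "gripper": 0.3}
    - {"rx": 0, "ry": 0, "rz": 0, "dx": -30, "dy": 0, "dz": -30, "gripper": 0.3}
    - {"rx": 0, "ry": 0, "rz": 0, "dx": 0, "dy": 0, "dz": 0, "gripper": 0.3}

```text
clock: 62.28
tcp_pos: [0.6123, 0.3162, 0.3152]
orientation: [1.764, 1.44, -1.009]
contact_force: [-0.3, 0.1, -0.4]
grip_width: 0.0554
gripper_force: 0.0
```

```bash
python3 - <<'E'
from kin import *
o=r.get_obs();print(o["clock"],o["tcp_pos"],o["contact_force"].round(1),o["joints"].round(2))
s=r.grab_frame("side");t=r.grab_frame("top");cv2.imwrite("pics/z1s.png",s);cv2.imwrite("pics/z1t.png",t);comps("side",250,s);comps("top",250,t)
D=cv2.absdiff(s,cv2.imread("pics/y8s.png")).max(2)>22;D[:,:255]=0;D[:,330:]=0;D[:185]=0;D[275:]=0
n,l,st,c=cv2.connectedComponentsWithStats(D.astype(np.uint8));print([st[i].tolist() for i in range(1,n) if st[i,4]>10])
for ti in(0,-12,12):
    a=np.radians(ti);print(ti,w2p("side",[C(-43,100.5+(L-45)*np.sin(a),4+L*np.cos(a)) for L in(86,140,195)]).round(1).tolist())
# bystanders and rest of the table: change since first pictures
D=cv2.absdiff(t,cv2.imread("pics/top0.png")).max(2)>40;n,l,st,c=cv2.connectedComponentsWithStats(D.astype(np.uint8));print([st[i].tolist() for i in range(1,n) if st[i,4]>12])
E
```

```text
62.275 [0.61229238 0.3161803  0.31517362] [-0.3  0.1 -0.4] [-1.21  1.19  1.19  1.04 -0.09  1.92 -0.35]
side [[303, 215, 35, 36, 467]]
top [[330, 230, 8, 18, 82], [321, 242, 7, 5, 16]]
[[255, 192, 3, 10, 22], [274, 225, 14, 40, 363], [274, 265, 5, 5, 17]]
0 [[279.5, 265.8], [279.4, 245.7], [279.2, 224.3]]
-12 [[281.7, 265.1], [284.4, 243.9], [287.2, 221.7]]
12 [[277.4, 267.9], [274.2, 249.8], [270.8, 230.4]]
[[25, 138, 85, 225, 5697], [106, 164, 91, 61, 2767], [246, 176, 100, 30, 1517], [243, 197, 88, 29, 904], [328, 208, 15, 15, 93], [253, 219, 10, 7, 30], [399, 221, 28, 4, 48], [249, 223, 6, 5, 20], [49, 225, 17, 17, 210], [197, 224, 18, 17, 90], [62, 227, 8, 17, 36], [279, 226, 13, 5, 41], [320, 226, 26, 24, 309], [290, 228, 13, 21, 110], [386, 230, 32, 2, 54], [62, 232, 12, 15, 61], [206, 233, 14, 13, 40], [249, 233, 10, 7, 48], [281, 232, 5, 5, 18], [38, 239, 11, 17, 111], [399, 239, 60, 19, 692], [204, 254, 16, 16, 194], [41, 257, 12, 17, 167], [49, 259, 12, 18, 92], [400, 261, 63, 20, 765], [204, 281, 17, 15, 191], [60, 311, 21, 10, 74], [45, 316, 10, 10, 62], [0, 353, 362, 127, 8321], [91, 353, 9, 5, 26], [86, 367, 27, 42, 875], [72, 369, 13, 13, 105], [120, 374, 8, 7, 32], [151, 383, 64, 19, 129], [72, 391, 13, 15, 76], [137, 401, 95, 49, 1536], [219, 401, 29, 53, 332], [0, 410, 34, 28, 134], [330, 437, 12, 5, 19], [364, 437, 13, 10, 34], [320, 443, 9, 7, 23], [76, 444, 4, 8, 20], [85, 444, 4, 34, 61], [373, 449, 8, 17, 54], [149, 475, 18, 5, 45], [278, 474, 19, 6, 62]]
```

```bash
python3 - <<'E'
from bench import r
print(r.get_obs()["joints"],r.hand_in())
E
```

```text
the job is handed in; nothing more can be done
[-1.21389233  1.18771181  1.18485179  1.04209465 -0.08568871  1.91595183
 -0.35542856] None
```

I handed the job in at about 62 s of the 210 s. Both stamps and the cutter are upright in the rear compartment with the cover shut over them, and the two brushes, the spoon and the tongs each stand in their own well. The camera checks put all four tools at the bottom. The final state was checked from pixel measurements rather than viewed, because the picture allowance was used up, and no score came back.

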